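# Push used culture dishes into the discard pan with the bench scraper

## Robot

A 6-joint arm with a two-finger parallel gripper is mounted at the origin on a cart in front of the work surface, level with it; the furniture and walls round the work are solid. World frame = base frame: x ahead of the robot, y to its left, z up, the work surface at z = 0. Lengths are in m, angles in rad, forces in N, time in s.
With the tool pointing down it reaches from about 0.35 to 0.975 m from the base axis. Payload 4.9 kg.
Tool frame: the origin (TCP) lies midway between the tips of the shut fingers; the grasp point (between the pads) lies 19 mm behind it; z points along the fingers, y is the direction in which the jaws open and shut (so a half turn about z gives the same grasp; the last joint's range is limited). The gripper opens to 85 mm and grips with 20 to 120 N. Pads are 22 mm wide; open, the fingers measure 114 mm over their backs; the gripper's body (76 mm by 85 mm) begins 54 mm behind the grasp point. The pads swing forward as they close: fully open they stand 13 mm farther back than shut.
Start: joints at [-1.384, 0.053, 1.613, -0, 1.476, -0.119], TCP at [0.188, -0.596, 0.231] pointing down, gripper open.
Joint ranges: [-3.01, 3.01], [-1.01, 2.22], [0.06, 2.58], [-1.02, 4.17], [0.09, 2.62], [-3.14, 3.14]. Speed limits (rad/s): [2.57, 2.57, 3.14, 3.14, 3.14, 3.14].

## Interface

Orientations are given as a unit quaternion [w, x, y, z].
In Python, from plant import state, grab_frame, camera_params, job_done, boxes_of gives the robot as it stands.
- The arm moves only by the tool step_arm, never from a script. Its argument "steps" is a list of rows, each a list of 4 numbers: the shift along the tool's x, y, z in mm, then the turn about the tool's z in degrees. A call has 1 to 8 rows; each row shifts and turns the pose as measured when the row begins, along the tool's axes as they then stand; what a row does not reach is not made up. A row lasts 1/10 s, in which the tool goes at most 50 mm and 8.59 degrees, less where a joint would pass 70% of its speed; a pose out of reach is approached as far as the arm can. A call is refused whole if a number of a shift passes 50 or a number of a turn 8.59, either way. A call with a gripper value outside its range is refused whole. "claw" is the opening in per cent of the stroke, from 0 (shut) to 100 (fully open), set as the call begins (left out, the last holds). The fingers move at their own pace and stop on an object; the grip force is fixed at half the most. Time passes only in rows, so rows that do not move let the fingers close. It gives the time, the measured TCP pose, the force and the opening at its end, in the units of the state.
- state(): the state, without advancing time (a new reading comes with each control period).
- grab_frame(name): name is "side" or "top" or "wrist"; returns (picture, depth): 480x640x3 uint8, red, green, blue; 480x640 float32, m along the optical axis (not along the pixel's ray), 0 where there is no reading.
- camera_params(name): a dict with "mtx" (3x3 intrinsics, pixels), "k1" (the pictures are not rectified: a ray, as slopes to the right and down, at radius r is drawn at 1 + k1 r^2 times it, then the intrinsics apply), "extrinsics" (4x4, takes a point from camera to world coordinates); the wrist camera has in their place "T_tool_cam" (4x4, takes a point from camera to tool coordinates, whose origin is the TCP and whose axes are the flange's). Camera axes: x right, y down, z forward; pixel columns grow to the right and rows downward; lengths in m; the calibration is good to about 2 mm. A picture is of the moment at which its call begins: read the wrist's pose just before it. camera_params takes no time and is no camera call.
- job_done(): hands the job in, once; it reports no verdict.
Trained networks look in the newest picture that a camera, given by its name, has taken for a name from the list of things; names that differ only in an ending like _2 or _b are one class to them, and where a whole thing is asked for, a point or a joint stands for the part that bears it (a point fixed in the world has none). Each returns a list of dicts, best first, with "p" (0 to 1); they miss things now and then, are a little off and sometimes report something else, mostly with a low value. They report only what shows in the picture. A call takes as long as a camera call.
- boxes_of(camera, label): "box" ([left, top, width, height] in pixels, round what is visible of it).
The state is a dict: "time": time; "joint_pos": joint angles; "joint_vel": joint speeds; "joint_efforts": joint torques, N m; "tool_pos": TCP position; "tool_rot": TCP orientation; "contact_force": force on the tool from outside, world axes, zero at the start; "ft_torque": the same for the moment, N m; "gripper_width": opening from 0.0 (shut) to 1.0 (fully open).
Only numpy, scipy, OpenCV 4.12 (cv2) and the standard library are available. Lean on these libraries where they do the work, as an engineer would, in place of code of your own. Each camera call takes 0.05 s, during which the arm holds its last target. There are 200 camera calls.

## Task

The three used culture dishes on the bench are contaminated: without touching them with the gripper, push them with the bench scraper through the open side of the steel pan until all three lie flat and completely inside it. Then lean the scraper in its rest again, foot behind the lip and plate against the sloping back, and let go of it only when it leans there. Do not tip a dish over, and leave the reagent bottle standing where it is.

Things in the scene. Friction and masses are not known exactly. Their poses are not given: they have to be found in the camera images.
- scraper: Bench scraper, 0.18 kg: flat pale plate 140 mm long (y), 140 mm high (z), 8 mm thick (x), black rubber foot; its top 28 mm is a grey grip bar 20 mm thick, 110 mm long. Both faces alike. Origin: middle of the foot's underside, z up the plate. It starts leaning in the rest, 31 degrees from vertical, top toward the robot.
- scraper_grip (a point): Centre of the scraper's grip bar, 126 mm up the plate from the foot; the place to grip it, across the 20 mm thickness. Axes as the scraper's.
- rest: Fixed rest: grey base 69 (x) x 112 (y) x 6 mm, a lip on its +x edge up to z = 18 mm, two uprights with a cross bar sloping 25 degrees from vertical toward -x, top at z = 78 mm. The foot stands on the base between uprights (x = -5 mm) and lip (x = 12 mm). Origin: underside. Scraper as first found: its origin at x = 8, z = 8 mm here, y along the rest's y, z toward -x and up.
- pan: Fixed steel discard pan, open at the top and its +y side. Inside 200 mm wide (x), 180 mm deep (y); floor 3 mm thick, walls 3 mm thick, 43 mm high on the other three sides. The floor ends at y = +90 mm; from there a full-width ramp slopes down to the bench at y = +110 mm. Black handle behind the back (-y) wall. Origin: underside, centre of the inside.
- dish_a: Used culture dish with lid, a white disc 59 mm across and 15 mm high, 30 g, lying on the bench. Origin: centre of its underside, z up.
- dish_b: Used culture dish, the same as dish_a.
- dish_c: Used culture dish, the same as dish_a.
- bottle: Bystander: glass reagent bottle with screw cap, 56 mm across, 119 mm high, standing loose beside the pan, on the side away from the robot. Origin: centre of its underside, z up.

How it is judged:
On the way, in this order (a step that is already met when the one before it is completed fails the run):
1. the scraper has been taken out of its rest (distance between scraper and rest above 0.12 m and contact force between the fingers and scraper above 1 N), for 0.1 s.
2. all three dishes lie flat in the pan (x of dish_a in the frame of pan between -0.08 and 0.08 m and y of dish_a in the frame of pan between -0.07 and 0.0645 m and z of dish_a in the frame of pan between 0 and 0.008 m and angle between each of dish_a, dish_b, dish_c's own z axis and vertical below 0.16 rad and x of dish_b in the frame of pan between -0.08 and 0.08 m and y of dish_b in the frame of pan between -0.07 and 0.0645 m and z of dish_b in the frame of pan between 0 and 0.008 m and x of dish_c in the frame of pan between -0.08 and 0.08 m and y of dish_c in the frame of pan between -0.07 and 0.0645 m and z of dish_c in the frame of pan between 0 and 0.008 m), for 0.2 s.
3. the scraper, still held, leans in its rest again (x of scraper in the frame of rest between -0.006 and 0.012 m and y of scraper in the frame of rest between -0.025 and 0.025 m and z of scraper in the frame of rest below 0.014 m and angle between scraper's own z axis and vertical between 0.31 and 0.79 rad and angle between the y axis of scraper and the y axis of rest, either way round below 0.24 rad and x of scraper_grip in the frame of rest below -0.03 m and contact force between the fingers and scraper above 1 N), for 0.1 s.
At the end, for the whole second after the job is handed in: All three dishes lie flat in the pan, at most 5 mm over the ramp's inner edge; the scraper leans in its rest, foot between lip and uprights, 18 to 45 degrees from vertical, square within 14 degrees, centred within 25 mm; all at rest; the bottle upright within 20 mm of its start (all of step 2 and x of scraper in the frame of rest between -0.006 and 0.012 m and y of scraper in the frame of rest between -0.025 and 0.025 m and z of scraper in the frame of rest below 0.014 m and angle between scraper's own z axis and vertical between 0.31 and 0.79 rad and angle between the y axis of scraper and the y axis of rest, either way round below 0.24 rad and x of scraper_grip in the frame of rest below -0.03 m and contact force between scraper and rest above 0.05 N and linear speed of each of scraper, dish_a, dish_b, dish_c below 0.02 m/s and distance of bottle from where it was at the start of the episode below 0.02 m and angle between bottle's own z axis and vertical below 0.1 rad); the robot touches nothing.
It fails at once if a dish is touched by the gripper or the arm (contact force between any of the fingers, the arm and dish_a above 0.3 N or contact force between any of the fingers, the arm and dish_b above 0.3 N or contact force between any of the fingers, the arm and dish_c above 0.3 N).
It fails at once if a dish is tipped over (angle between any of dish_a, dish_b, dish_c's own z axis and vertical above 0.7 rad).
It fails at once if the bottle is knocked or moved (distance of bottle from where it was at the start of the episode above 0.025 m or angle between bottle's own z axis and vertical above 0.3 rad).
It also fails if it takes over 64 s, if anything falls off the work surface, if the arm or the gripper's body presses on something with over 40 N, if the wrist force passes 120 N, or if a joint passes its speed limit or range.

## Working session

There is one attempt and no reset: what is moved stays moved. The work goes in short steps, Python scripts to look and compute and a tool call to move; the robot and the scene stay as the last step left them, time stands still between calls to the robot, and variables do not carry over. Pictures are saved under pics/ and viewed, about 8 in all and at most 12, crops included, and the job is handed in when it is done.

Besides the shell and the picture viewer there is one more tool, called after "Emit:" by a JSON object that holds its "method" and its "body". step_arm: Moves the arm, as the interface text tells. Its arguments: {"type":"object","properties":{"steps":{"type":"array"},"claw":{"type":"number"}},"required":["steps"]}

```bash
mkdir -p pics
cat > h.py <<'E'
import numpy as np,cv2
from plant import *
from scipy.spatial.transform import Rotation as R
def pose():
    s=state(); q=s['tool_rot']; T=np.eye(4); T[:3,:3]=R.from_quat([q[1],q[2],q[3],q[0]]).as_matrix(); T[:3,3]=s['tool_pos']; return T
def cloud(name):
    T=pose(); im,d=grab_frame(name); c=camera_params(name); K=np.array(c['mtx']); k=c['k1']
    E=np.array(c['extrinsics']) if 'extrinsics' in c else T@np.array(c['T_tool_cam'])
    v,u=np.mgrid[:480,:640]; x=(u-K[0,2])/K[0,0]; y=(v-K[1,2])/K[1,1]
    a,b=x.copy(),y.copy()
    for _ in range(8): f=1+k*(a*a+b*b); a,b=x/f,y/f
    P=np.stack([a*d,b*d,d],-1)@E[:3,:3].T+E[:3,3]; P[d==0]=np.nan
    return im,P
E
python3 - <<'E'
from h import *
s=state(); print(s['time'],pose().round(3).tolist())
for n in ['top','side']:
    im,P=cloud(n); np.save(n+'.npy',P); cv2.imwrite(f'pics/{n}0.png',im[...,::-1])
    for l in ['scraper','rest','pan','dish_a','bottle']:
        for b in boxes_of(n,l)[:4]:
            x,y,w,h=map(int,b['box']); Q=P[y:y+h,x:x+w].reshape(-1,3); Q=Q[Q[:,2]>.006]
            print(n,l,round(b['p'],2),b['box'],np.nanpercentile(Q,[2,50,98],axis=0).round(3).tolist() if len(Q) else '')
E
```

```text
0.0 [[0.954, 0.301, -0.0, 0.188], [0.301, -0.954, 0.002, -0.595], [0.0, -0.002, -1.0, 0.23], [0.0, 0.0, 0.0, 1.0]]
top scraper 0.91 [191.0, 175.5, 86.0, 32.6] [[0.629, -0.102, 0.012], [0.662, -0.036, 0.088], [0.709, 0.03, 0.132]]
top rest 0.64 [205.3, 171.4, 60.6, 40.6] [[0.628, -0.086, 0.007], [0.664, -0.036, 0.08], [0.713, 0.019, 0.132]]
top pan 0.61 [317.0, 212.3, 184.4, 128.6] [[0.407, -0.491, 0.006], [0.531, -0.382, 0.04], [0.623, -0.214, 0.056]]
top dish_a 0.75 [266.5, 309.2, 30.0, 30.4] [[0.407, -0.135, 0.011], [0.432, -0.11, 0.014], [0.457, -0.085, 0.018]]
top dish_a 0.73 [209.4, 252.9, 31.4, 33.5] [[0.508, -0.035, 0.011], [0.534, -0.01, 0.014], [0.561, 0.016, 0.018]]
top dish_a 0.66 [264.9, 253.1, 31.6, 35.7] [[0.502, -0.135, 0.011], [0.528, -0.112, 0.014], [0.555, -0.086, 0.018]]
top bottle 0.82 [365.5, 141.8, 38.3, 41.3] [[0.694, -0.326, 0.012], [0.71, -0.296, 0.087], [0.74, -0.276, 0.121]]
top bottle 0.37 [190.6, 175.4, 87.6, 32.7] [[0.629, -0.102, 0.012], [0.662, -0.036, 0.088], [0.709, 0.03, 0.132]]
side scraper 0.86 [252.4, 224.7, 42.4, 64.0] [[0.628, -0.282, 0.014], [0.692, -0.089, 0.076], [0.72, 0.035, 0.132]]
side rest 0.85 [241.0, 269.0, 42.9, 28.1] [[0.617, -0.115, 0.007], [0.658, 0.017, 0.073], [0.734, 0.121, 0.112]]
side pan 0.63 [318.0, 192.1, 100.4, 77.0] [[0.405, -0.468, 0.006], [0.518, -0.389, 0.028], [0.62, -0.224, 0.051]]
side pan 0.43 [250.1, 221.8, 43.8, 70.9] [[0.628, -0.283, 0.009], [0.694, -0.11, 0.074], [0.727, 0.036, 0.132]]
side pan 0.37 [390.8, 274.3, 29.2, 25.1] [[0.407, -0.136, 0.007], [0.431, -0.101, 0.015], [0.456, -0.081, 0.017]]
side dish_a 0.88 [391.3, 275.1, 32.3, 25.6] [[0.403, -0.136, 0.007], [0.429, -0.101, 0.015], [0.455, -0.081, 0.017]]
side dish_a 0.71 [335.2, 276.4, 34.0, 15.4] [[0.498, -0.127, 0.008], [0.522, -0.1, 0.016], [0.555, 0.121, 0.133]]
side bottle 0.75 [260.2, 185.0, 26.1, 56.7] [[0.64, -0.303, 0.019], [0.709, -0.278, 0.08], [0.74, -0.031, 0.131]]
```

```bash
python3 - <<'E'
import cv2
a=cv2.imread('pics/top0.png');cv2.imwrite('pics/t1.png',cv2.resize(a[130:350,170:510],None,fx=2.3,fy=2.3))
E
python3 - <<'E'
import numpy as np
for n in ['top','side']:
    P=np.load(n+'.npy').reshape(-1,3)
    import cv2
    def rect(Q,l):
        r=cv2.minAreaRect((Q[:,:2]*1000).astype(np.float32)); print(n,l,len(Q),r)
    def sel(x0,x1,y0,y1,z0,z1): return P[(P[:,0]>x0)&(P[:,0]<x1)&(P[:,1]>y0)&(P[:,1]<y1)&(P[:,2]>z0)&(P[:,2]<z1)]
    # wall rims of pan
    Q=sel(.36,.66,-.6,-.18,.032,.05); 
    rect(Q,'panrim')
    for s,c in [('low x',Q[Q[:,0]<.44]),('hi x',Q[Q[:,0]>.59])]:
        if len(c)>10:
            print(s,np.polyfit(c[:,1],c[:,0],1),c.min(0),c.max(0))
    rect(sel(.6,.7,-.15,.08,.118,.15),'grip')
    G=sel(.6,.7,-.15,.08,.12,.15);print(G.mean(0) if len(G) else 0)
    L=sel(.68,.73,-.12,.06,.012,.022); rect(L,'lip') if len(L)>5 else 0
    S=sel(.6,.74,-.12,.06,.085,.105); 
    if len(S)>10: print('plate slope y',np.polyfit(S[:,1],S[:,0],1),S.mean(0))
    B=sel(.66,.76,-.34,-.25,.02,.13);rect(B,'bottle')
E
```

```text
top panrim 1465 ((519.8748779296875, -349.84661865234375), (209.599365234375, 275.8482360839844), 6.2938971519470215)
low x [-0.1312164   0.37303833] [ 0.40097787 -0.40503498  0.03383222] [ 0.43999995 -0.22397979  0.04749983]
hi x [-0.04172226  0.60091112] [ 0.59079596 -0.38833542  0.03228489] [ 0.62885369 -0.20187392  0.04788404]
top grip 910 ((639.5162353515625, -36.20772171020508), (24.571319580078125, 109.93394470214844), 1.1608679294586182)
[ 0.63751    -0.03685787  0.1274159 ]
top lip 295 ((709.9063110351562, -42.45592498779297), (22.357723236083984, 151.36492919921875), 6.7881317138671875)
plate slope y [-0.02454227  0.65903102] [ 0.66000927 -0.03985962  0.09239086]
top bottle 1015 ((718.9058837890625, -301.6063537597656), (55.15454864501953, 50.45572280883789), 56.28775405883789)
side panrim 730 ((518.8805541992188, -345.1669921875), (209.22744750976562, 272.1555480957031), 6.274425506591797)
low x [-0.14877343  0.36853179] [ 0.40060945 -0.40709292  0.03203487] [ 0.43965028 -0.22167702  0.04560605]
hi x [-0.00555003  0.60862608] [ 0.59006486 -0.38580673  0.03207555] [ 0.62788749 -0.19872952  0.04535823]
side grip 465 ((639.1317749023438, -31.746341705322266), (25.04698371887207, 106.89286804199219), 1.4185240268707275)
[ 0.63565181 -0.0223212   0.12782489]
side lip 123 ((718.6742553710938, -63.670684814453125), (113.29231262207031, 24.817100524902344), 88.31470489501953)
plate slope y [-0.18720418  0.65829319] [0.65317753 0.02732665 0.09542472]
side bottle 814 ((716.9891967773438, -293.0767517089844), (51.494895935058594, 43.52324295043945), 47.06834411621094)
```

View pics/t1.png

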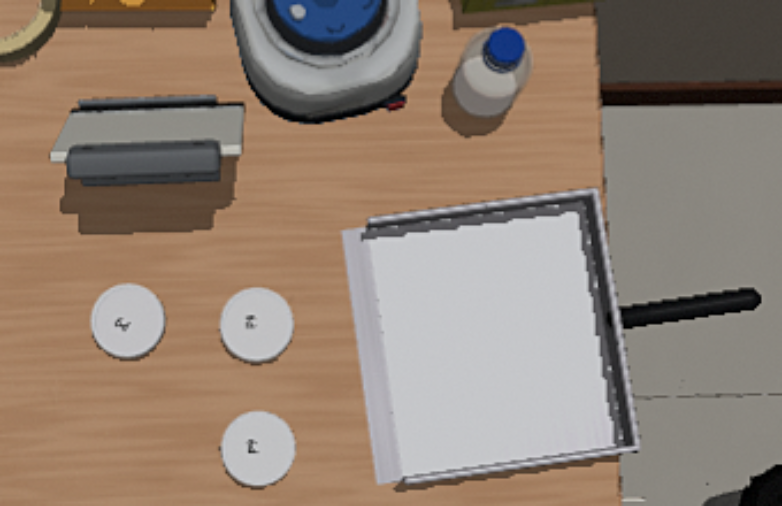

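The top picture shows the pan at (345–640, 190–490), opening to the left, which is +y, and turned about 6°. The dishes are at (127,320), (257,325) and (257,447), the leaning scraper at (150,150) and the bottle at (495,75). Next I go above the scraper's bar.

```bash
cat > go.py <<'E'
# go.py x y z [jaw yaw deg] [maxmm] : world target -> tool-frame rows
import sys
from h import *
a=list(map(float,sys.argv[1:])); mx=a[4] if len(a)>4 else 48
T=pose(); p=T[:3,3].copy(); A=T[:3,:3].copy(); yaw=np.degrees(np.arctan2(A[1,1],A[0,1]))
dy=a[3]-yaw if len(a)>3 else 0
dw=np.array(a[:3])-p; n=int(max(np.ceil(np.linalg.norm(dw)*1000/mx),np.ceil(abs(dy)/8.2),1))
rows=[]
for i in range(n):
    m=A.T@(dw/n)*1000; rows.append([*m.round(1).tolist(),round(-dy/n,2)]); A=R.from_euler('z',dy/n,degrees=True).as_matrix()@A
s=state();print('t',round(s['time'],2),'p',p.round(4),'yaw',yaw.round(2),'g',round(s['gripper_width'],3),'F',np.round(s['contact_force'],1));
for r in rows: print(r)
E
python3 go.py .646 -.036 .20 1.3
python3 - <<'E'
import numpy as np
P=np.load('top.npy').reshape(-1,3);Q=P[(P[:,0]>.7)&(P[:,1]>-.25)&(P[:,1]<.0)&(P[:,2]>.04)];print(np.nanpercentile(Q,[0,50,100],axis=0))
Q=P[(P[:,2]>.15)&(P[:,0]<1)&(P[:,0]>.15)];print(len(Q),Q.min(0) if len(Q) else '')
E
```

```text
t 0.6 p [ 0.1882 -0.596   0.2313] yaw -72.48 g 0.998 F [ 0.4  0.8 -0.1]
[37.8, -24.8, 2.0, np.float64(-4.61)]
[39.7, -21.6, 2.0, np.float64(-4.61)]
[41.3, -18.4, 2.0, np.float64(-4.61)]
[42.6, -15.0, 2.0, np.float64(-4.61)]
[43.7, -11.5, 2.0, np.float64(-4.61)]
[44.5, -8.0, 2.0, np.float64(-4.61)]
[45.0, -4.4, 2.0, np.float64(-4.61)]
[45.2, -0.7, 2.0, np.float64(-4.61)]
[45.1, 2.9, 2.0, np.float64(-4.61)]
[44.7, 6.5, 2.0, np.float64(-4.61)]
[44.1, 10.1, 2.0, np.float64(-4.61)]
[43.1, 13.6, 2.0, np.float64(-4.61)]
[41.9, 17.0, 2.0, np.float64(-4.61)]
[40.4, 20.3, 2.0, np.float64(-4.61)]
[38.6, 23.5, 2.0, np.float64(-4.61)]
[36.6, 26.5, 2.0, np.float64(-4.61)]
[[ 7.00022085e-01 -2.49982580e-01  4.00058006e-02]
 [ 8.73229042e-01 -1.41342162e-01  1.18536719e-01]
 [ 9.16371655e-01 -2.69513190e-05  3.17759008e-01]]
44152 [ 0.22484371 -0.74087862  0.15000368]
```

Emit:
{"method": "step_arm", "body": {"steps": [[38,-25,2,-4.6],[40,-22,2,-4.6],[41,-18,2,-4.6],[43,-15,2,-4.6],[44,-12,2,-4.6],[44,-8,2,-4.6],[45,-4,2,-4.6],[45,-1,2,-4.6]], "claw": 100}}

```text
time: 1.4
tool_pos: [0.4193, -0.309, 0.2157]
tool_rot: [0.003, 0.886, 0.463, -0.0]
contact_force: [0.4, -1.1, 0.8]
gripper_width: 0.998
```

```bash
python3 go.py .646 -.036 .20 1.3
python3 - <<'E'
import numpy as np
P=np.load('top.npy').reshape(-1,3);Q=P[(P[:,2]>.13)&(P[:,0]<.85)&(P[:,0]>.55)&(P[:,1]>-.35)&(P[:,1]<.2)];print(len(Q),np.nanpercentile(Q,[0,5,50,100],axis=0).round(3))
E
```

```text
t 1.4 p [ 0.4193 -0.309   0.2157] yaw -34.85 g 0.998 F [ 0.4 -1.1  0.8]
[44.2, 3.7, 1.9, np.float64(-4.52)]
[43.8, 7.2, 1.9, np.float64(-4.52)]
[43.1, 10.6, 1.9, np.float64(-4.52)]
[42.1, 14.0, 1.9, np.float64(-4.52)]
[40.9, 17.3, 1.9, np.float64(-4.52)]
[39.4, 20.4, 2.0, np.float64(-4.52)]
[37.6, 23.5, 2.0, np.float64(-4.52)]
[35.7, 26.4, 2.0, np.float64(-4.52)]
22032 [[ 0.55  -0.224  0.13 ]
 [ 0.678 -0.162  0.167]
 [ 0.703  0.1    0.382]
 [ 0.85   0.2    0.534]]
```

Run:
```python
import numpy as np
for n in ['top','side']:
    P=np.load(n+'.npy').reshape(-1,3)
    for x in np.arange(.5,.86,.05):
        print(n,x.round(2),[ (lambda Q: round(float(Q[:,2].max()),2) if len(Q) else 0)(P[(abs(P[:,0]-x)<.025)&(abs(P[:,1]-y)<.025)]) for y in np.arange(-.35,.2,.05)])
```

```text
top 0.5 [0.01, 0.01, 0.01, 0.01, 0.02, 0.02, 0.02, 0.02, 0.01, 0.14, 0.12]
top 0.55 [0.01, 0.01, 0.01, 0.01, 0.02, 0.02, 0.02, 0.02, 0.01, 0.14, 0.11]
top 0.6 [0.05, 0.05, 0.05, 0.05, 0.01, 0.01, 0.01, 0.01, 0.01, 0.11, 0.11]
top 0.65 [0.04, 0.01, 0.01, 0.01, 0.01, 0.13, 0.13, 0.14, 0.11, 0.21, 0.11]
top 0.7 [0.09, 0.12, 0.08, 0.09, 0.09, 0.08, 0.07, 0.07, 0.06, 0.53, 0.53]
top 0.75 [0.09, 0.12, 0.09, 0.12, 0.21, 0.09, 0.01, 0.01, 0.03, 0.53, 0.53]
top 0.8 [0.08, 0.08, 0.09, 0.21, 0.22, 0.2, 0.12, 0.12, 0.13, 0.48, 0]
top 0.85 [0.32, 0.32, 0.32, 0.32, 0.21, 0.19, 0.13, 0.12, 0.12, 0.32, 0.33]
side 0.5 [0.01, 0.01, 0.01, 0.01, 0.02, 0.02, 0, 0, 0, 0.13, 0.11]
side 0.55 [0.01, 0.01, 0.01, 0.01, 0.02, 0.02, 0, 0, 0, 0.13, 0.11]
side 0.6 [0.04, 0.05, 0.05, 0.04, 0.0, 0.0, 0.0, 0, 0, 0.11, 0.11]
side 0.65 [0.04, 0.0, 0.0, 0.0, 0.0, 0.13, 0.13, 0.13, 0.11, 0.25, 0.11]
side 0.7 [0.0, 0.12, 0.08, 0.09, 0.09, 0.08, 0.07, 0.06, 0, 0.48, 0.48]
side 0.75 [0, 0.12, 0.08, 0.11, 0.11, 0.09, 0.0, 0, 0, 0.48, 0.08]
side 0.8 [0.07, 0.07, 0, 0.1, 0, 0, 0, 0, 0, 0.48, 0.08]
side 0.85 [0.07, 0, 0, 0, 0, 0, 0, 0, 0, 0.34, 0.34]
```

Emit:
{"method": "step_arm", "body": {"steps": [[44,4,2,-4.5],[44,7,2,-4.5],[43,11,2,-4.5],[42,14,2,-4.5],[41,17,2,-4.5],[39,20,2,-4.5],[38,24,2,-4.5],[36,26,2,-4.5]]}}

```text
time: 2.2
tool_pos: [0.6511, -0.0198, 0.2009]
tool_rot: [0.006, 0.69, 0.724, -0.0]
contact_force: [0.6, -0.6, -0.2]
gripper_width: 1.0
```

```bash
python3 - <<'E'
from h import *
im,P=cloud('wrist'); cv2.imwrite('pics/w1.png',im[...,::-1])
Q=P.reshape(-1,3)
def sel(x0,x1,y0,y1,z0,z1): return Q[(Q[:,0]>x0)&(Q[:,0]<x1)&(Q[:,1]>y0)&(Q[:,1]<y1)&(Q[:,2]>z0)&(Q[:,2]<z1)]
G=sel(.6,.68,-.12,.05,.118,.15)
print(cv2.minAreaRect((G[:,:2]*1000).astype(np.float32)),np.percentile(G,[1,50,99],axis=0).round(4))
L=sel(.69,.74,-.13,.06,.012,.024)
print(cv2.minAreaRect((L[:,:2]*1000).astype(np.float32)),np.percentile(L,[1,50,99],axis=0).round(4))
E
python3 go.py .646 -.036 .17 1.3
```

```text
((639.174072265625, -34.55084991455078), (24.96943473815918, 108.8387680053711), 0.9763896465301514) [[ 0.6267 -0.0862  0.1184]
 [ 0.6389 -0.0281  0.1277]
 [ 0.6508  0.0192  0.1317]]
((717.6690673828125, -46.541770935058594), (42.99045181274414, 166.1966094970703), 0.7818403840065002) [[ 0.6989 -0.1269  0.0122]
 [ 0.7088 -0.0364  0.0174]
 [ 0.7371  0.0339  0.0238]]
t 2.25 p [ 0.6537 -0.0143  0.2001] yaw 3.15 g 0.997 F [-3.1  1.8  0.9]
[-21.1, -9.2, 30.1, np.float64(1.85)]
```

View pics/w1.png

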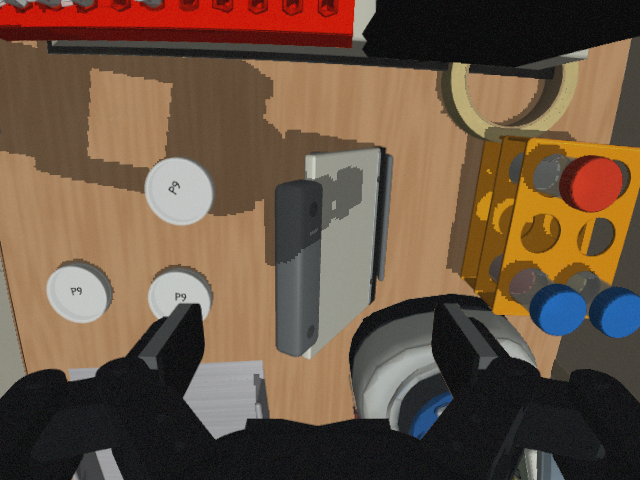

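The wrist view shows the bar at (300,265), midway between the fingers at (180,340) and (460,340). The dishes are clear at the left. Going down with the jaws open.

Emit:
{"method": "step_arm", "body": {"steps": [[-20,-4,30,1.8],[0,0,30,0],[0,0,30,0],[0,0,0,0]]}}

```text
time: 2.65
tool_pos: [0.6552, -0.0314, 0.1092]
tool_rot: [0.007, 0.697, 0.717, 0.003]
contact_force: [-0.9, -1.1, -0.6]
gripper_width: 0.998
```

```bash
python3 go.py .648 -.035 .105 1.1
```

```text
t 2.65 p [ 0.6552 -0.0314  0.1092] yaw 1.69 g 0.998 F [-0.9 -1.1 -0.6]
[-3.3, -7.4, 4.1, np.float64(0.59)]
```

Emit:
{"method": "step_arm", "body": {"steps": [[-3,-6,2,0.5],[0,0,0,0],[0,0,0,0],[0,0,0,0],[0,0,0,0]], "claw": 48}}

```text
time: 3.15
tool_pos: [0.6515, -0.0357, 0.1138]
tool_rot: [0.01, 0.7, 0.714, 0.006]
contact_force: [-1.2, 0.6, -0.9]
gripper_width: 0.48
```

Emit:
{"method": "step_arm", "body": {"steps": [[0,12,0,0],[0,12,0,0],[0,12,0,0],[0,12,0,0],[0,0,0,0]]}}

```text
time: 3.65
tool_pos: [0.7032, -0.0351, 0.1201]
tool_rot: [0.013, 0.7, 0.714, 0.008]
contact_force: [-0.2, -0.1, 1.3]
gripper_width: 0.484
```

```bash
cat > see.py <<'E'
import sys
from h import *
im,P=cloud(sys.argv[1]); r0,r1,c0,c1=map(int,sys.argv[3:7])
np.save('last.npy',P);cv2.imwrite('pics/'+sys.argv[2]+'.png',cv2.resize(im[r0:r1,c0:c1,::-1],None,fx=4,fy=4,interpolation=cv2.INTER_CUBIC))
E
python3 see.py side s1 190 320 200 400;python3 go.py .717 -.035 .118 1.1
```

```text
t 3.7 p [ 0.7026 -0.035   0.12  ] yaw 1.11 g 0.48 F [ 0.5  0.2 -0.2]
[-0.2, 14.4, 2.4, np.float64(0.01)]
```

View pics/s1.png

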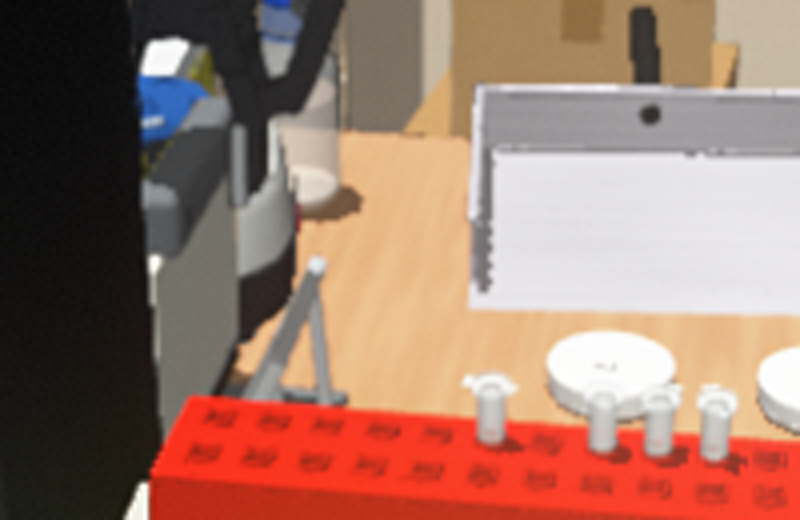

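The side view shows the bar at about (190,170), caged by the fingers, and the plate now almost upright. A little further, then I grip.

Emit:
{"method": "step_arm", "body": {"steps": [[0,6,5,0],[0,6,4,0],[0,0,0,0]]}}

```text
time: 4.0
tool_pos: [0.7149, -0.0348, 0.111]
tool_rot: [0.013, 0.7, 0.714, 0.008]
contact_force: [-0.4, -0.0, 0.2]
gripper_width: 0.479
```

Emit:
{"method": "step_arm", "body": {"steps": [[0,0,0,0],[0,0,0,0],[0,0,0,0],[0,0,0,0],[0,0,0,0]], "claw": 0}}

```text
time: 4.5
tool_pos: [0.7102, -0.0349, 0.1106]
tool_rot: [0.008, 0.7, 0.714, 0.003]
contact_force: [-3.0, 0.0, 2.2]
gripper_width: 0.234
```

Emit:
{"method": "step_arm", "body": {"steps": [[0,0,-25,0],[0,0,-25,0],[0,0,-25,0],[0,0,-25,0],[0,0,0,0]]}}

```text
time: 5.0
tool_pos: [0.7085, -0.0337, 0.2077]
tool_rot: [0.007, 0.7, 0.714, 0.004]
contact_force: [0.5, 0.4, -1.0]
gripper_width: 0.223
```

```bash
python3 go.py .475 -.067 .20 -83.7;python3 see.py side s2 150 300 200 400
python3 - <<'E'
import numpy as np,cv2
P=np.load('last.npy').reshape(-1,3)
Q=P[(P[:,0]>.66)&(P[:,0]<.76)&(P[:,1]>-.13)&(P[:,1]<.06)&(P[:,2]>.08)&(P[:,2]<.27)]
Q=Q[np.abs(Q[:,1]-.035)<.03]
for z in np.arange(.08,.27,.01):
    s=Q[(Q[:,2]>z)&(Q[:,2]<z+.01)]; print(z.round(2),len(s),np.percentile(s[:,0],[5,95]).round(3) if len(s) else '')
E
```

```text
t 5.0 p [ 0.7085 -0.0337  0.2077] yaw 1.11 g 0.223 F [ 0.5  0.4 -1. ]
[-2.6, -21.3, 0.4, np.float64(7.71)]
[-5.4, -20.8, 0.4, np.float64(7.71)]
[-8.2, -19.8, 0.4, np.float64(7.71)]
[-10.8, -18.6, 0.5, np.float64(7.71)]
[-13.2, -16.9, 0.5, np.float64(7.71)]
[-15.3, -15.0, 0.5, np.float64(7.71)]
[-17.2, -12.8, 0.6, np.float64(7.71)]
[-18.8, -10.4, 0.6, np.float64(7.71)]
[-20.0, -7.8, 0.7, np.float64(7.71)]
[-20.8, -5.1, 0.7, np.float64(7.71)]
[-21.3, -2.2, 0.8, np.float64(7.71)]
0.08 0 
0.09 0 
0.1 13 [0.701 0.702]
0.11 15 [0.7   0.702]
0.12 28 [0.7   0.702]
0.13 19 [0.701 0.702]
0.14 21 [0.701 0.702]
0.15 25 [0.701 0.702]
0.16 21 [0.701 0.702]
0.17 24 [0.701 0.702]
0.18 21 [0.701 0.702]
0.19 28 [0.701 0.702]
0.2 22 [0.701 0.703]
0.21 26 [0.696 0.702]
0.22 48 [0.696 0.702]
0.23 58 [0.696 0.703]
0.24 32 [0.697 0.708]
0.25 0 
0.26 0
```

View pics/s2.png

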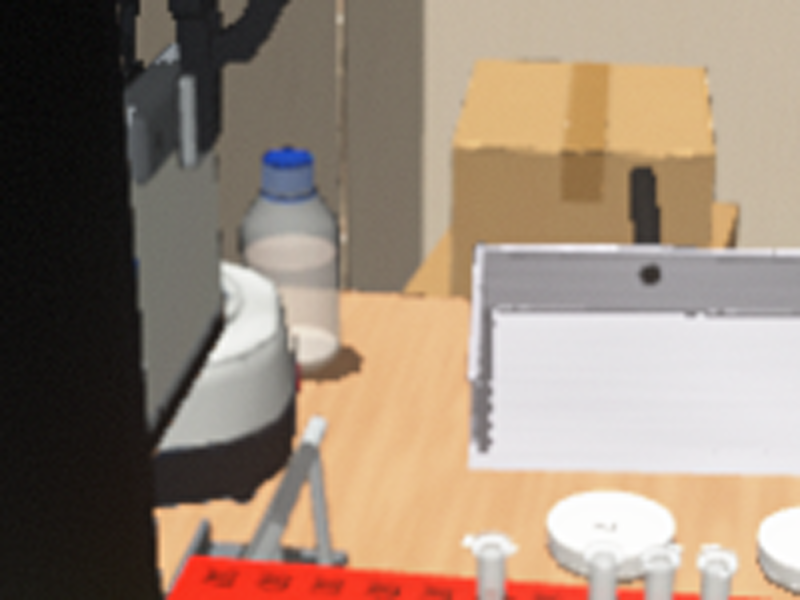

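The side view shows the scraper hanging upright from the fingers, clear of the rest at (300,500). I carry it to the gap behind the first two dishes.

Emit:
{"method": "step_arm", "body": {"steps": [[-3,-22,0,7.7],[-6,-22,0,7.7],[-9,-20,0,7.7],[-11,-19,0,7.7],[-14,-17,0,7.7],[-16,-15,0,7.7],[-18,-13,0,7.7],[-20,-10,0,7.7]]}}

```text
time: 5.85
tool_pos: [0.5207, -0.0578, 0.1812]
tool_rot: [-0.002, 0.972, 0.234, -0.004]
contact_force: [1.1, 0.3, -1.9]
gripper_width: 0.225
```

```bash
python3 go.py .475 -.067 .20 -83.7
```

```text
t 5.85 p [ 0.5207 -0.0578  0.1812] yaw -62.93 g 0.225 F [ 1.1  0.3 -1.9]
[-15.0, -4.2, -6.2, np.float64(6.92)]
[-15.4, -2.4, -6.2, np.float64(6.92)]
[-15.6, -0.5, -6.2, np.float64(6.92)]
```

Emit:
{"method": "step_arm", "body": {"steps": [[-16,-4,0,7],[-16,-2,0,7],[-16,-1,0,7],[0,0,0,0],[0,0,0,0]]}}

```text
time: 6.35
tool_pos: [0.4647, -0.0664, 0.169]
tool_rot: [-0.003, 0.999, 0.045, -0.01]
contact_force: [0.5, -0.2, -2.5]
gripper_width: 0.226
```

```bash
python3 go.py .475 -.067 .112 -83.7 25
python3 - <<'E'
from h import *
im,P=cloud('top')
for b in boxes_of('top','dish_a')[:4]:
    x,y,w,h=map(int,b['box']); Q=P[y:y+h,x:x+w].reshape(-1,3); Q=Q[(Q[:,2]>.009)&(Q[:,2]<.022)]
    print(round(b['p'],2),cv2.minAreaRect((Q[:,:2]*1000).astype(np.float32))[:2])
Q=P.reshape(-1,3);Q=Q[(Q[:,0]<.6)&(Q[:,0]>.38)&(Q[:,1]>-.12)&(Q[:,1]<0)&(Q[:,2]>.085)&(Q[:,2]<.3)]
for z in np.arange(.08,.27,.02):
    s=Q[(Q[:,2]>z)&(Q[:,2]<z+.02)]; print(z.round(2),len(s),np.percentile(s[:,:2],[1,99],axis=0).round(3).tolist() if len(s)>3 else '')
E
```

```text
t 6.35 p [ 0.4647 -0.0664  0.169 ] yaw -84.83 g 0.226 F [ 0.5 -0.2 -2.5]
[3.8, 0.7, 18.9, np.float64(-0.38)]
[3.8, 0.7, 18.9, np.float64(-0.38)]
[3.8, 0.7, 18.9, np.float64(-0.38)]
0.87 ((430.6718444824219, -117.19485473632812), (39.644004821777344, 44.71685791015625))
0.73 ((536.9683837890625, -120.42779541015625), (57.704490661621094, 33.90250015258789))
0.08 0 
0.1 0 
0.12 0 
0.14 0 
0.16 0 
0.18 3 
0.2 12 [[0.411, -0.067], [0.416, -0.062]]
0.22 0 
0.24 0 
0.26 0
```

Emit:
{"method": "step_arm", "body": {"steps": [[5,0,18,-0.5],[4,0,17,-0.5],[2,0,12,0],[0,0,-2,0]]}}

```text
time: 6.85
tool_pos: [0.4782, -0.0647, 0.1226]
tool_rot: [-0.003, 0.998, 0.057, -0.009]
contact_force: [-0.9, -0.0, -2.1]
gripper_width: 0.227
```

```bash
python3 go.py .501 -.298 .112 -83.7 25; python3 see.py wrist w2 0 480 0 640
python3 - <<'E'
import cv2
a=cv2.imread('pics/w2.png');cv2.imwrite('pics/w2.png',cv2.resize(a,(640,480)))
E
```

```text
t 6.85 p [ 0.4782 -0.0647  0.1226] yaw -83.5 g 0.227 F [-0.9 -0.  -2.1]
[-0.4, 23.4, 0.9, np.float64(0.02)]
[-0.4, 23.4, 0.9, np.float64(0.02)]
[-0.3, 23.4, 0.9, np.float64(0.02)]
[-0.3, 23.4, 0.9, np.float64(0.02)]
[-0.3, 23.4, 0.9, np.float64(0.02)]
[-0.3, 23.4, 0.9, np.float64(0.02)]
[-0.3, 23.4, 0.9, np.float64(0.02)]
[-0.3, 23.4, 0.9, np.float64(0.02)]
[-0.3, 23.4, 0.9, np.float64(0.02)]
[-0.3, 23.4, 0.9, np.float64(0.02)]
```

View pics/w2.png

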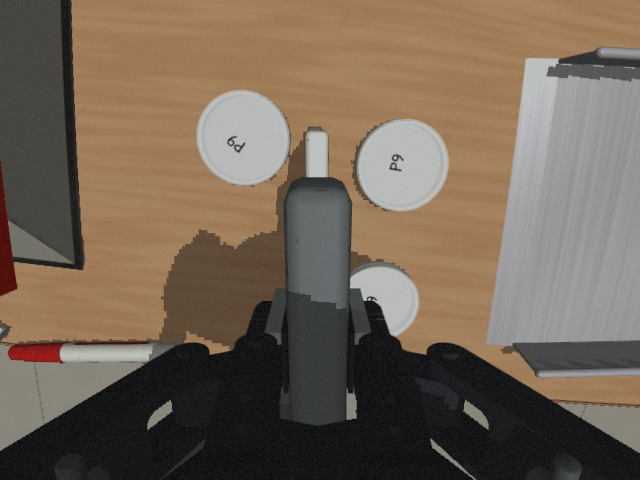

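The wrist view shows the blade's end at (318,150), in the gap between the far dish (243,137) and the two near ones (402,165) and (380,300). I check the pan's pose in this close cloud.

Run:
```python
import numpy as np,cv2
P=np.load('last.npy')
Q=P.reshape(-1,3)
# ramp: points with z between .0008 and .0028, y<-.17, per x bin: y where z crosses
for x in np.arange(.42,.6,.02):
    s=Q[(abs(Q[:,0]-x)<.01)&(Q[:,1]<-.15)&(Q[:,1]>-.24)]
    if len(s)>20:
        b=[(round(y,3),round(float(np.median(s[abs(s[:,1]-y)<.003][:,2]))*1000,1)) for y in np.arange(-.17,-.235,-.008) if (abs(s[:,1]-y)<.003).any()]
        print(x.round(2),b)
for n,c in [('c2',(.534,-.010)),('c3',(.528,-.111)),('c1',(.432,-.110))]:
    s=Q[(np.hypot(Q[:,0]-c[0],Q[:,1]-c[1])<.04)&(Q[:,2]>.01)&(Q[:,2]<.022)]; (cx,cy),r=cv2.minEnclosingCircle((s[:,:2]*1000).astype(np.float32)); print(n,cx,cy,r)
B=Q[(Q[:,0]>.4)&(Q[:,0]<.6)&(Q[:,1]<-.02)&(Q[:,1]>-.1)&(Q[:,2]>.05)&(Q[:,2]<.118)]; print('plate top edge',len(B),np.percentile(B,[2,50,98],axis=0).round(4))
B=Q[(Q[:,0]>.4)&(Q[:,0]<.6)&(Q[:,1]<-.02)&(Q[:,1]>-.1)&(Q[:,2]>.12)&(Q[:,2]<.17)]; print('bar',len(B),cv2.minAreaRect((B[:,:2]*1000).astype(np.float32)))
W=Q[(Q[:,2]>.036)&(Q[:,2]<.05)&(Q[:,1]<-.19)];
for lo,hi in [(.36,.48),(.55,.68)]:
    s=W[(W[:,0]>lo)&(W[:,0]<hi)]; 
    if len(s)>10: print('wall',len(s),np.polyfit(s[:,1],s[:,0],1),np.percentile(s,[2,50,98],axis=0).round(3).tolist())
```

```text
0.42 [(np.float64(-0.17), 0.0), (np.float64(-0.178), 0.1), (np.float64(-0.186), 0.1), (np.float64(-0.194), 0.2), (np.float64(-0.202), 0.3), (np.float64(-0.21), 1.5), (np.float64(-0.218), 2.7), (np.float64(-0.226), 3.1), (np.float64(-0.234), 3.1)]
0.44 [(np.float64(-0.17), 0.2), (np.float64(-0.178), 0.2), (np.float64(-0.186), 0.2), (np.float64(-0.194), -0.0), (np.float64(-0.202), 0.5), (np.float64(-0.21), 1.6), (np.float64(-0.218), 2.9), (np.float64(-0.226), 3.0), (np.float64(-0.234), 3.2)]
0.46 [(np.float64(-0.17), 0.2), (np.float64(-0.178), 0.2), (np.float64(-0.186), 0.2), (np.float64(-0.194), 0.2), (np.float64(-0.202), 1.0), (np.float64(-0.21), 2.0), (np.float64(-0.218), 3.1), (np.float64(-0.226), 3.0), (np.float64(-0.234), 3.0)]
0.48 [(np.float64(-0.17), 0.1), (np.float64(-0.178), 0.1), (np.float64(-0.186), 0.1), (np.float64(-0.194), 0.1), (np.float64(-0.202), 1.2), (np.float64(-0.21), 2.4), (np.float64(-0.218), 3.2), (np.float64(-0.226), 3.1), (np.float64(-0.234), 3.0)]
0.5 [(np.float64(-0.17), -0.1), (np.float64(-0.178), -0.1), (np.float64(-0.186), -0.1), (np.float64(-0.194), 0.
[... 1031 characters left out ...]
at64(-0.21), 3.0), (np.float64(-0.218), 2.9), (np.float64(-0.226), 2.8), (np.float64(-0.234), 3.1)]
c2 533.6177978515625 -8.954376220703125 29.591026306152344
c3 528.0079956054688 -111.26764678955078 29.59581756591797
c1 431.3094787597656 -111.09954071044922 29.4638671875
plate top edge 31 [[ 0.5458 -0.0576  0.0603]
 [ 0.547  -0.0542  0.0997]
 [ 0.5475 -0.0509  0.1146]]
bar 22070 ((495.79559326171875, -63.00922393798828), (65.76261138916016, 87.88256072998047), 62.795623779296875)
wall 1048 [-0.11170601  0.37949881] [[0.403, -0.296, 0.036], [0.408, -0.259, 0.042], [0.414, -0.223, 0.044]]
wall 542 [-0.08582502  0.58726123] [[0.602, -0.224, 0.039], [0.605, -0.211, 0.042], [0.609, -0.2, 0.044]]
```

Emit:
{"method": "step_arm", "body": {"steps": [[-3,1,10,0],[0,1,2,0],[0,0,0,0]]}}

```text
time: 7.2
tool_pos: [0.4774, -0.0679, 0.1134]
tool_rot: [-0.002, 0.998, 0.057, -0.006]
contact_force: [0.0, 0.2, -1.2]
gripper_width: 0.221
```

Emit:
{"method": "step_arm", "body": {"steps": [[0,15,3,0],[0,15,1,0],[0,15,0,0],[0,15,0,0],[0,15,0,0],[0,15,0,0]]}}

```text
time: 7.8
tool_pos: [0.4887, -0.1646, 0.11]
tool_rot: [-0.002, 0.998, 0.057, -0.005]
contact_force: [0.9, 0.3, -2.5]
gripper_width: 0.223
```

```bash
python3 go.py .501 -.298 .112 -83.7 18
```

```text
t 7.8 p [ 0.4887 -0.1646  0.11  ] yaw -83.44 g 0.223 F [ 0.9  0.3 -2.5]
[-0.4, 16.7, -0.3, np.float64(0.03)]
[-0.4, 16.7, -0.3, np.float64(0.03)]
[-0.4, 16.7, -0.3, np.float64(0.03)]
[-0.4, 16.7, -0.3, np.float64(0.03)]
[-0.3, 16.7, -0.3, np.float64(0.03)]
[-0.3, 16.7, -0.3, np.float64(0.03)]
[-0.3, 16.7, -0.3, np.float64(0.03)]
[-0.3, 16.7, -0.3, np.float64(0.03)]
```

```bash
cat > dish.py <<'E'
from h import *
import sys
for cam in sys.argv[1:]:
    im,P=cloud(cam)
    for b in boxes_of(cam,'dish_a')[:4]:
        x,y,w,h=map(int,b['box']); s=P[max(y,0):y+h,max(x,0):x+w].reshape(-1,3); s=s[(s[:,2]>.011)&(s[:,2]<.024)]
        if len(s)<20: continue
        (cx,cy),r=cv2.minEnclosingCircle((s[:,:2]*1000).astype(np.float32)); d=np.array([cx-514,cy+301]); c,sn=np.cos(np.radians(6.3)),np.sin(np.radians(6.3))
        zs=np.polyfit(s[:,0],s[:,2],1)[0],np.polyfit(s[:,1],s[:,2],1)[0]
        print(cam,round(b['p'],2),'w',round(cx),round(cy),'r',round(r,1),'pan',round(d[0]*c+d[1]*sn),round(-d[0]*sn+d[1]*c),'z',np.median(s[:,2]).round(4),'slope',np.round(zs,3))
E
python3 dish.py wrist top
```

```text
wrist 0.9 w 449 -206 r 27.0 pan -54 102 z 0.0175 slope [-0.071 -0.069]
wrist 0.83 w 533 -9 r 30.1 pan 51 288 z 0.0147 slope [-0.002  0.007]
wrist 0.73 w 541 -188 r 29.4 pan 40 109 z 0.0166 slope [ 0.002 -0.063]
top 0.92 w 534 -10 r 29.6 pan 52 287 z 0.0146 slope [-0.002  0.002]
top 0.54 w 435 -190 r 13.5 pan -67 119 z 0.0157 slope [ 0.041 -0.113]
```

Both are on the ramp as wanted. I carry on into the pan.

Emit:
{"method": "step_arm", "body": {"steps": [[0,15,-2,0],[0,15,-2,0],[0,15,-1,0],[0,15,-1,0],[0,15,-1,0],[0,15,-1,0],[0,15,-1,0]]}}

```text
time: 8.7
tool_pos: [0.5015, -0.2743, 0.1185]
tool_rot: [-0.002, 0.998, 0.059, -0.005]
contact_force: [-0.1, -0.1, -2.0]
gripper_width: 0.223
```

```bash
python3 go.py .501 -.298 .112 -83.7 18;python3 dish.py wrist
```

```text
t 8.7 p [ 0.5015 -0.2743  0.1185] yaw -83.27 g 0.223 F [-0.1 -0.1 -2. ]
[-1.6, 11.8, 3.2, np.float64(0.21)]
[-1.5, 11.8, 3.2, np.float64(0.21)]
wrist 0.83 w 460 -315 r 27.9 pan -56 -8 z 0.0177 slope [-0.03  -0.016]
wrist 0.65 w 554 -297 r 29.4 pan 41 -1 z 0.0176 slope [0. 0.]
```

Emit:
{"method": "step_arm", "body": {"steps": [[0,8,4,0],[0,12,1,0],[0,5,0,0],[0,-20,-5,0],[0,-10,-20,0],[0,0,-30,0],[0,0,-20,0],[0,0,0,0]]}}

```text
time: 9.6
tool_pos: [0.5011, -0.2714, 0.188]
tool_rot: [-0.004, 0.998, 0.058, -0.007]
contact_force: [0.6, -0.4, -0.7]
gripper_width: 0.224
```

```bash
python3 go.py .487 .036 .17 -83.7;python3 dish.py wrist top
```

```text
t 9.6 p [ 0.5011 -0.2714  0.188 ] yaw -83.33 g 0.224 F [ 0.6 -0.4 -0.7]
[3.1, -43.8, 2.9, np.float64(0.05)]
[3.1, -43.8, 2.9, np.float64(0.05)]
[3.1, -43.8, 2.9, np.float64(0.05)]
[3.0, -43.8, 2.9, np.float64(0.05)]
[3.0, -43.8, 2.9, np.float64(0.05)]
[2.9, -43.8, 2.9, np.float64(0.05)]
[2.9, -43.9, 2.9, np.float64(0.05)]
wrist 0.94 w 533 -11 r 29.7 pan 51 286 z 0.0148 slope [-0.004  0.018]
wrist 0.93 w 456 -336 r 30.0 pan -61 -29 z 0.0177 slope [-0.014 -0.009]
wrist 0.63 w 557 -325 r 29.5 pan 41 -28 z 0.0176 slope [-0.001 -0.005]
top 0.84 w 455 -338 r 29.3 pan -62 -31 z 0.0177 slope [0.001 0.004]
top 0.69 w 534 -10 r 29.6 pan 52 287 z 0.0146 slope [-0.003  0.005]
```

Two dishes are in. Now for the third.

Emit:
{"method": "step_arm", "body": {"steps": [[3,-44,0,0],[3,-44,0,0],[3,-44,0,0],[3,-44,0,0],[3,-44,0,0],[3,-44,0,0],[3,-44,0,0],[0,0,0,0]]}}

```text
time: 10.6
tool_pos: [0.4774, 0.0489, 0.1731]
tool_rot: [-0.01, 0.998, 0.055, -0.02]
contact_force: [0.6, -0.4, -1.4]
gripper_width: 0.227
```

```bash
python3 go.py .487 .038 .113 -83.7 20
```

```text
t 10.6 p [0.4774 0.0489 0.1731] yaw -83.73 g 0.227 F [ 0.6 -0.4 -1.4]
[2.7, 3.3, 14.9, np.float64(-0.01)]
[2.7, 3.3, 14.9, np.float64(-0.01)]
[2.7, 3.3, 14.9, np.float64(-0.01)]
[2.7, 3.3, 14.9, np.float64(-0.01)]
```

Emit:
{"method": "step_arm", "body": {"steps": [[3,0,15,0],[3,0,15,0],[3,0,15,0],[3,0,10,0],[0,0,0,0]]}}

```text
time: 11.1
tool_pos: [0.4848, 0.0488, 0.1074]
tool_rot: [-0.01, 0.998, 0.054, -0.024]
contact_force: [-0.4, 0.9, 1.3]
gripper_width: 0.224
```

```bash
python3 go.py .515 -.226 .112 -83.7 18; python3 see.py wrist w3 0 480 0 640
python3 - <<'E'
import cv2
a=cv2.imread('pics/w3.png');cv2.imwrite('pics/w3.png',cv2.resize(a,(640,480)))
E
```

```text
t 11.1 p [0.4848 0.0488 0.1074] yaw -83.85 g 0.224 F [-0.4  0.9  1.3]
[0.0, 17.3, -0.7, np.float64(-0.01)]
[0.0, 17.3, -0.7, np.float64(-0.01)]
[0.0, 17.3, -0.7, np.float64(-0.01)]
[-0.0, 17.3, -0.7, np.float64(-0.01)]
[-0.0, 17.3, -0.7, np.float64(-0.01)]
[-0.0, 17.3, -0.7, np.float64(-0.01)]
[-0.0, 17.3, -0.7, np.float64(-0.01)]
[-0.0, 17.3, -0.7, np.float64(-0.01)]
[-0.0, 17.3, -0.7, np.float64(-0.01)]
[-0.0, 17.3, -0.7, np.float64(-0.01)]
[-0.0, 17.3, -0.7, np.float64(-0.01)]
[-0.0, 17.3, -0.7, np.float64(-0.01)]
[-0.0, 17.3, -0.7, np.float64(-0.01)]
[-0.0, 17.3, -0.7, np.float64(-0.01)]
[-0.0, 17.3, -0.7, np.float64(-0.01)]
[-0.0, 17.3, -0.7, np.float64(-0.01)]
```

View pics/w3.png

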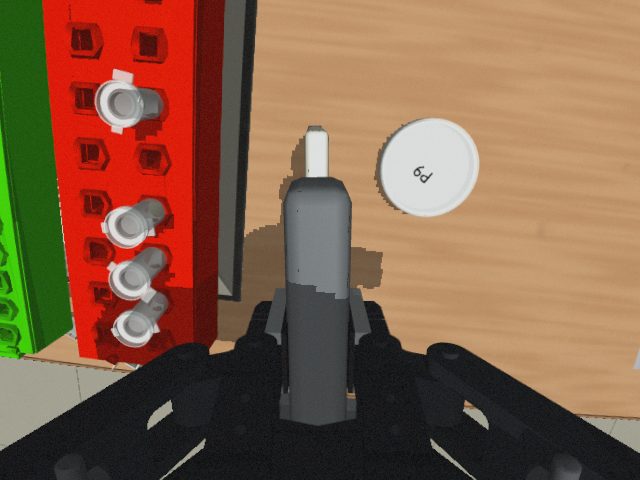

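The wrist view shows the last dish at (430,167), to the right of the blade (318,130 and down) and within its span. I push.

Emit:
{"method": "step_arm", "body": {"steps": [[0,15,-3,0],[0,15,-1,0],[0,15,-1,0],[0,15,-1,0],[0,15,-1,0],[0,15,-1,0]]}}

```text
time: 11.75
tool_pos: [0.496, -0.0461, 0.116]
tool_rot: [-0.01, 0.998, 0.053, -0.023]
contact_force: [-0.3, 0.6, -1.6]
gripper_width: 0.227
```

```bash
python3 go.py .515 -.226 .112 -83.7 18|head -3; python3 dish.py wrist
```

```text
t 11.75 p [ 0.496  -0.0461  0.116 ] yaw -83.93 g 0.227 F [-0.3  0.6 -1.6]
[-0.0, 16.4, 0.0, np.float64(-0.02)]
[-0.0, 16.4, 0.0, np.float64(-0.02)]
wrist 0.66 w 549 -72 r 29.4 pan 60 224 z 0.0146 slope [-0.     0.002]
```

Emit:
{"method": "step_arm", "body": {"steps": [[0,12,4,2.5],[0,12,3,2.5],[0,15,1,0],[0,15,0,0]]}}

```text
time: 12.25
tool_pos: [0.4988, -0.1026, 0.1073]
tool_rot: [-0.009, 1.0, 0.006, -0.022]
contact_force: [0.3, 2.4, 1.3]
gripper_width: 0.223
```

```bash
python3 go.py .515 -.226 .112 -83.7 18|head -3; python3 dish.py wrist
```

```text
t 12.25 p [ 0.4988 -0.1026  0.1073] yaw -89.37 g 0.223 F [0.3 2.4 1.3]
[2.1, 17.6, -1.1, np.float64(-0.81)]
[1.8, 17.7, -1.1, np.float64(-0.81)]
wrist 0.8 w 558 -130 r 29.4 pan 63 165 z 0.0146 slope [-0.001  0.001]
wrist 0.66 w 454 -319 r 22.9 pan -62 -11 z 0.0171 slope [-0.058 -0.196]
```

Emit:
{"method": "step_arm", "body": {"steps": [[2,8,-5,4],[0,15,-1,0],[0,15,-1,0],[0,15,0,0]]}}

```text
time: 12.75
tool_pos: [0.4974, -0.1594, 0.1129]
tool_rot: [-0.007, 0.999, -0.029, -0.024]
contact_force: [0.2, 0.3, -0.9]
gripper_width: 0.227
```

```bash
python3 go.py .515 -.226 .112 -83.7 18|head -3; python3 dish.py wrist
```

```text
t 12.75 p [ 0.4974 -0.1594  0.1129] yaw -93.4 g 0.227 F [ 0.2  0.3 -0.9]
[5.4, 16.4, -0.2, np.float64(-2.42)]
[4.7, 16.6, -0.2, np.float64(-2.42)]
wrist 0.83 w 557 -324 r 30.2 pan 40 -28 z 0.0175 slope [-0.003 -0.021]
wrist 0.81 w 555 -191 r 29.5 pan 53 104 z 0.0168 slope [ 0.008 -0.071]
wrist 0.65 w 449 -345 r 41.7 pan -69 -37 z 0.0176 slope [-0.019 -0.023]
```

Emit:
{"method": "step_arm", "body": {"steps": [[1,15,-1,-2],[1,15,-1,-2],[1,15,-1,-2],[0,13,-1,0]]}}

```text
time: 13.25
tool_pos: [0.4985, -0.2191, 0.1142]
tool_rot: [-0.01, 0.999, 0.024, -0.025]
contact_force: [0.7, 0.4, -2.9]
gripper_width: 0.226
```

```bash
python3 go.py .515 -.226 .112 -83.7 18|head -3; python3 dish.py wrist
```

```text
t 13.25 p [ 0.4985 -0.2191  0.1142] yaw -87.23 g 0.226 F [ 0.7  0.4 -2.9]
[16.2, 7.8, 1.2, np.float64(-3.53)]
wrist 0.91 w 557 -324 r 30.0 pan 40 -28 z 0.0176 slope [-0.005 -0.012]
wrist 0.59 w 457 -336 r 29.8 pan -61 -29 z 0.0177 slope [-0.02  -0.016]
```

Emit:
{"method": "step_arm", "body": {"steps": [[0,6,0,0],[0,-15,-3,0],[0,-10,-20,0],[0,0,-30,0],[0,0,-30,0],[0,0,0,0]]}}

```text
time: 13.95
tool_pos: [0.5005, -0.1962, 0.1982]
tool_rot: [-0.013, 0.999, 0.024, -0.027]
contact_force: [0.8, -1.1, -2.3]
gripper_width: 0.226
```

```bash
python3 go.py .710 -.035 .21 1.1; python3 dish.py wrist top side; python3 see.py wrist w4 0 480 0 640
python3 - <<'E'
import cv2
a=cv2.imread('pics/w4.png');cv2.imwrite('pics/w4.png',cv2.resize(a,(640,480)))
E
```

```text
t 13.95 p [ 0.5005 -0.1962  0.1982] yaw -87.33 g 0.226 F [ 0.8 -1.1 -2.3]
[19.6, -13.8, -1.7, np.float64(-8.04)]
[21.4, -10.9, -1.9, np.float64(-8.04)]
[22.7, -7.8, -2.1, np.float64(-8.04)]
[23.5, -4.5, -2.2, np.float64(-8.04)]
[23.9, -1.2, -2.3, np.float64(-8.04)]
[23.8, 2.2, -2.4, np.float64(-8.04)]
[23.3, 5.5, -2.5, np.float64(-8.04)]
[22.3, 8.7, -2.5, np.float64(-8.04)]
[20.8, 11.8, -2.5, np.float64(-8.04)]
[19.0, 14.6, -2.5, np.float64(-8.04)]
[16.7, 17.1, -2.4, np.float64(-8.04)]
wrist 0.95 w 559 -252 r 29.6 pan 50 43 z 0.0176 slope [-0.002 -0.001]
wrist 0.83 w 457 -336 r 30.3 pan -61 -29 z 0.0177 slope [-0.015 -0.016]
wrist 0.75 w 557 -324 r 29.9 pan 40 -28 z 0.0175 slope [-0.003 -0.012]
top 0.94 w 457 -337 r 29.6 pan -61 -30 z 0.0175 slope [-0.001 -0.003]
side 0.84 w 559 -323 r 27.9 pan 42 -26 z 0.0187 slope [-0.004  0.011]
side 0.58 w 556 -265 r 45.1 pan 46 31 z 0.0184 slope [0.016 0.019]
side 0.54 w 457 -331 r 28.8 pan -60 -23 z 0.0184 slope [-0.009 -0.082]
```

View pics/w4.png

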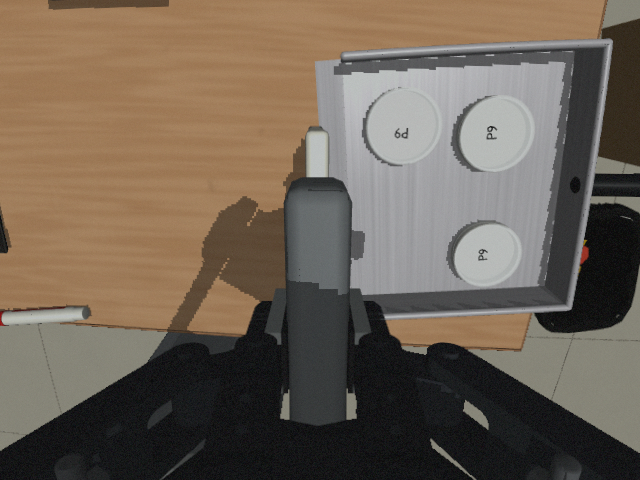

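The wrist view shows all three dishes flat inside the pan, at (402,127), (495,133) and (487,253). I take the scraper back to its rest.

Emit:
{"method": "step_arm", "body": {"steps": [[20,-14,-6,-8],[22,-11,-6,-8],[23,-8,-4,-8],[24,-5,-4,-8],[24,-1,-4,-8],[24,2,-4,-8],[23,5,-3,-8],[22,9,-3,-8]]}}

```text
time: 15.1
tool_pos: [0.6503, -0.0733, 0.2078]
tool_rot: [-0.037, 0.824, 0.564, -0.023]
contact_force: [-0.3, -0.4, -1.1]
gripper_width: 0.228
```

```bash
echo "f=T[:3,3]+A0[:,2]*.105; print('foot',f.round(4),'toolz',A0[:,2].round(3),'toolx',A0[:,0].round(3))" > x; sed -i 's/^dy=/A0=A.copy()\ndy=/' go.py; cat x >> go.py; python3 go.py .708 -.035 .22 1.1
```

```text
t 15.1 p [ 0.6503 -0.0733  0.2078] yaw -21.18 g 0.228 F [-0.3 -0.4 -1.1]
[18.9, 12.9, -5.1, np.float64(-7.43)]
[17.0, 15.2, -5.4, np.float64(-7.43)]
[14.8, 17.3, -5.5, np.float64(-7.43)]
foot [ 0.6418 -0.0696  0.1032] toolz [-0.081  0.035 -0.996] toolx [0.362 0.932 0.004]
```

Emit:
{"method": "step_arm", "body": {"steps": [[19,14,-4,-7.4],[17,17,-4,-7.4],[15,19,-4,-7.4],[0,0,0,0]]}}

```text
time: 15.5
tool_pos: [0.714, -0.0318, 0.2099]
tool_rot: [-0.045, 0.693, 0.719, -0.017]
contact_force: [-0.2, -1.0, -1.4]
gripper_width: 0.22
```

```bash
python3 go.py .716 -.035 .20 1.1;python3 see.py wrist x1 0 480 0 640
python3 - <<'E'
import numpy as np,cv2
Q=np.load('last.npy').reshape(-1,3)
for lo,hi in [(.004,.009),(.012,.021),(.07,.082)]:
    s=Q[(Q[:,0]>.6)&(Q[:,0]<.75)&(Q[:,1]>-.12)&(Q[:,1]<.05)&(Q[:,2]>lo)&(Q[:,2]<hi)]
    print(lo,len(s),np.percentile(s,[2,50,98],axis=0).round(3).tolist() if len(s) else '', cv2.minAreaRect((s[:,:2]*1000).astype(np.float32)) if len(s) else '')
E
```

```text
t 15.5 p [ 0.714  -0.0318  0.2099] yaw 2.23 g 0.22 F [-0.2 -1.  -1.4]
[-3.6, 2.7, 9.6, np.float64(1.13)]
foot [ 0.7047 -0.0279  0.1054] toolz [-0.089  0.037 -0.995] toolx [-0.035  0.999  0.04 ]
0.004 2024 [[0.648, -0.07, 0.005], [0.66, -0.012, 0.006], [0.707, 0.029, 0.008]] ((687.9562377929688, -38.758819580078125), (84.3508529663086, 153.2401885986328), 15.825817108154297)
0.012 257 [[0.655, -0.102, 0.013], [0.711, 0.014, 0.018], [0.749, 0.029, 0.021]] ((690.9557495117188, -46.75469970703125), (83.30953979492188, 137.6967010498047), 16.297351837158203)
0.07 1948 [[0.652, -0.073, 0.07], [0.658, -0.023, 0.076], [0.662, 0.021, 0.079]] ((657.1497192382812, -26.76451873779297), (11.66788387298584, 97.67636108398438), 1.111548662185669)
```

Emit:
{"method": "step_arm", "body": {"steps": [[-5,5,20,1],[-5,2,20,0],[0,2,15,0],[0,0,0,0]]}}

```text
time: 15.95
tool_pos: [0.7138, -0.0432, 0.1451]
tool_rot: [-0.047, 0.704, 0.709, -0.021]
contact_force: [-0.3, -0.2, -3.0]
gripper_width: 0.227
```

```bash
python3 go.py .716 -.035 .12 1.1
cat > sx.py <<'E'
from h import *
im,P=cloud('side'); Q=P.reshape(-1,3); t=state()['tool_pos']
Q=Q[(abs(Q[:,0]-t[0])<.06)&(Q[:,1]>.01)&(Q[:,1]<.06)&(Q[:,2]>.02)&(Q[:,2]<t[2]+.04)]
for z in np.arange(.02,t[2]+.04,.02):
    s=Q[(Q[:,2]>z)&(Q[:,2]<z+.02)]; print(z.round(2),len(s),np.percentile(s,[5,50,95],axis=0)[:,:2].round(3).tolist() if len(s) else '')
E
python3 sx.py
```

```text
t 15.95 p [ 0.7138 -0.0432  0.1451] yaw 0.52 g 0.227 F [-0.3 -0.2 -3. ]
[7.3, 4.7, 25.0, np.float64(-0.58)]
foot [ 0.7037 -0.0394  0.0406] toolz [-0.097  0.037 -0.995] toolx [-0.005  0.999  0.037]
0.02 0 
0.04 40 [[0.695, 0.013], [0.697, 0.021], [0.698, 0.031]]
0.06 96 [[0.655, 0.011], [0.663, 0.021], [0.7, 0.026]]
0.08 27 [[0.7, 0.01], [0.702, 0.016], [0.703, 0.024]]
0.1 13 [[0.703, 0.01], [0.704, 0.013], [0.705, 0.018]]
0.12 2 [[0.705, 0.011], [0.705, 0.012], [0.705, 0.013]]
0.14 1 [[0.705, 0.01], [0.705, 0.01], [0.705, 0.01]]
0.16 3 [[0.705, 0.011], [0.705, 0.011], [0.706, 0.012]]
0.18 0
```

Emit:
{"method": "step_arm", "body": {"steps": [[4,8,0,0],[0,2,10,0],[0,0,0,0]]}}

```text
time: 16.3
tool_pos: [0.7247, -0.039, 0.1366]
tool_rot: [-0.046, 0.704, 0.708, -0.02]
contact_force: [-0.6, 0.6, -2.1]
gripper_width: 0.227
```

```bash
python3 go.py .716 -.035 .12 1.1;python3 sx.py | head -3
```

```text
t 16.3 p [ 0.7247 -0.039   0.1366] yaw 0.44 g 0.227 F [-0.6  0.6 -2.1]
[3.4, -7.1, 17.4, np.float64(-0.66)]
foot [ 0.715  -0.0352  0.0321] toolz [-0.092  0.036 -0.995] toolx [-0.004  0.999  0.036]
0.02 0 
0.04 1 [[0.666, 0.016], [0.666, 0.016], [0.666, 0.016]]
0.06 0
```

Emit:
{"method": "step_arm", "body": {"steps": [[0,-4,8,0],[0,0,8,0],[0,1,4,0],[0,0,2,0]]}}

```text
time: 16.75
tool_pos: [0.7225, -0.0379, 0.1244]
tool_rot: [-0.042, 0.704, 0.709, -0.017]
contact_force: [-1.8, -0.7, 1.7]
gripper_width: 0.227
```

```bash
python3 go.py .716 -.035 .11 1.1;python3 see.py side s4 210 320 200 400
```

```text
t 16.75 p [ 0.7225 -0.0379  0.1244] yaw 0.45 g 0.227 F [-1.8 -0.7  1.7]
[2.4, -5.2, 15.0, np.float64(-0.65)]
foot [ 0.7137 -0.0343  0.0199] toolz [-0.084  0.034 -0.996] toolx [-0.005  0.999  0.035]
```

View pics/s4.png

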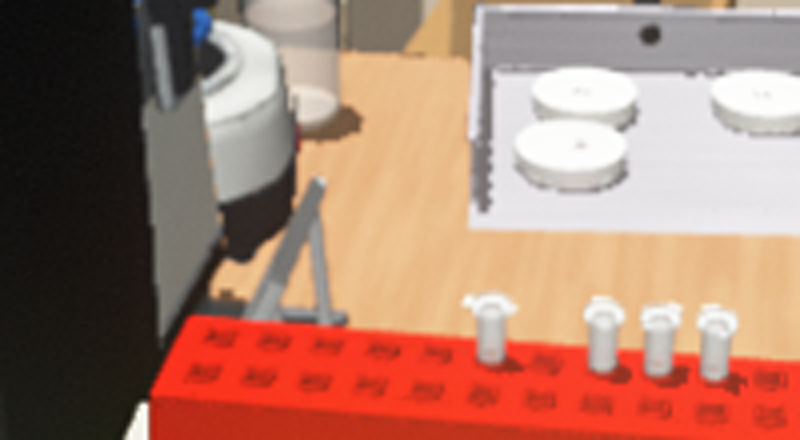

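The side view shows the plate end at (185,250) with its foot close to the base, but z stalls at about 20 mm, so the foot is sitting on the lip. I lift, shift toward −x and go down again.

Emit:
{"method": "step_arm", "body": {"steps": [[0,-5,-8,0],[0,-6,-2,0],[0,0,8,0]]}}

```text
time: 17.1
tool_pos: [0.7116, -0.038, 0.1281]
tool_rot: [-0.041, 0.704, 0.709, -0.016]
contact_force: [0.7, 0.5, -1.5]
gripper_width: 0.221
```

```bash
python3 go.py .716 -.035 .11 1.1
```

```text
t 17.1 p [ 0.7116 -0.038   0.1281] yaw 0.45 g 0.221 F [ 0.7  0.5 -1.5]
[2.3, 5.9, 17.8, np.float64(-0.65)]
foot [ 0.7031 -0.0344  0.0235] toolz [-0.08   0.035 -0.996] toolx [-0.005  0.999  0.035]
```

Emit:
{"method": "step_arm", "body": {"steps": [[0,4,7,0],[0,1,7,0],[0,0,5,0],[0,0,2,0]]}}

```text
time: 17.5
tool_pos: [0.7148, -0.0364, 0.1123]
tool_rot: [-0.042, 0.703, 0.709, -0.017]
contact_force: [-5.7, -0.3, 4.7]
gripper_width: 0.221
```

```bash
python3 go.py .716 -.035 .11 1.1
```

```text
t 17.5 p [ 0.7148 -0.0364  0.1123] yaw 0.58 g 0.221 F [-5.7 -0.3  4.7]
[1.3, 1.4, 2.3, np.float64(-0.52)]
foot [ 0.706  -0.0327  0.0078] toolz [-0.083  0.035 -0.996] toolx [-0.007  0.999  0.036]
```

The foot stands on the base (z about 8 mm, 4.7 N upward). I loosen to a cage and lean it back.

Emit:
{"method": "step_arm", "body": {"steps": [[0,0,0,0],[0,0,0,0],[0,0,0,0],[0,-10,0,0],[0,-10,2,0],[0,-10,2,0]], "claw": 48}}

```text
time: 18.1
tool_pos: [0.6836, -0.0363, 0.1079]
tool_rot: [-0.042, 0.703, 0.709, -0.017]
contact_force: [-0.4, 1.0, 0.3]
gripper_width: 0.481
```

```bash
python3 go.py .645 -.035 .105 1.1 10|head -3;  cat > lean.py <<'E'
from h import *
im,P=cloud('wrist'); Q=P.reshape(-1,3)
im2,P2=cloud('side'); Q2=P2.reshape(-1,3)
for n,q in [('wrist',Q),('side',Q2)]:
    q=q[(q[:,0]>.6)&(q[:,0]<.75)&(q[:,1]>.005)&(q[:,1]<.04)]
    for z in np.arange(.0,.16,.015):
        s=q[(q[:,2]>z)&(q[:,2]<z+.015)]
        if len(s)>5: print(n,z.round(3),len(s),np.percentile(s[:,:2],[5,50,95],axis=0).round(3).tolist())
E
python3 lean.py
```

```text
t 18.1 p [ 0.6836 -0.0363  0.1079] yaw 0.58 g 0.481 F [-0.4  1.   0.3]
[0.4, -9.5, 1.5, np.float64(-0.13)]
[0.4, -9.5, 1.5, np.float64(-0.13)]
wrist 0.0 5386 [[0.606, 0.008], [0.662, 0.026], [0.745, 0.039]]
wrist 0.015 521 [[0.68, 0.009], [0.709, 0.02], [0.713, 0.03]]
wrist 0.03 281 [[0.672, 0.015], [0.676, 0.019], [0.704, 0.03]]
wrist 0.045 521 [[0.666, 0.009], [0.669, 0.017], [0.702, 0.025]]
wrist 0.06 762 [[0.658, 0.007], [0.662, 0.015], [0.701, 0.024]]
wrist 0.075 690 [[0.652, 0.006], [0.656, 0.014], [0.7, 0.03]]
wrist 0.09 76 [[0.699, 0.023], [0.699, 0.029], [0.7, 0.036]]
wrist 0.105 115 [[0.69, 0.024], [0.698, 0.031], [0.699, 0.038]]
wrist 0.12 1234 [[0.69, 0.023], [0.694, 0.03], [0.699, 0.037]]
wrist 0.135 4571 [[0.684, 0.006], [0.693, 0.014], [0.701, 0.022]]
side 0.045 29 [[0.659, 0.007], [0.691, 0.037], [0.695, 0.04]]
side 0.06 108 [[0.654, 0.012], [0.689, 0.023], [0.695, 0.039]]
side 0.075 106 [[0.652, 0.007], [0.687, 0.024], [0.694, 0.039]]
side 0.09 80 [[0.684, 0.009], [0.686, 0.036], [0.692, 0.039]]
side 0.105 74 [[0.683, 0.012], [0.684, 0.036], [0.69, 0.039]]
side 0.12 140 [[0.675, 0.014], [0.684, 0.023], [0.693, 0.036]]
side 0.135 143 [[0.674, 0.008], [0.683, 0.021], [0.691, 0.024]]
```

Emit:
{"method": "step_arm", "body": {"steps": [[0,-10,2,0],[0,-10,2,0],[0,-8,2,0],[0,-6,2,0],[0,0,0,0]]}}

```text
time: 18.7
tool_pos: [0.6449, -0.0363, 0.1015]
tool_rot: [-0.043, 0.704, 0.709, -0.017]
contact_force: [-0.6, -0.9, 0.5]
gripper_width: 0.478
```

```bash
python3 go.py .645 -.035 .105 1.1 10;  python3 lean.py
```

```text
t 18.7 p [ 0.6449 -0.0363  0.1015] yaw 0.55 g 0.478 F [-0.6 -0.9  0.5]
[1.4, -0.2, -3.4, np.float64(-0.55)]
foot [ 0.6359 -0.0325 -0.003 ] toolz [-0.086  0.036 -0.996] toolx [-0.006  0.999  0.037]
wrist 0.0 3501 [[0.604, 0.008], [0.708, 0.025], [0.747, 0.039]]
wrist 0.015 1026 [[0.694, 0.006], [0.7, 0.02], [0.712, 0.036]]
wrist 0.03 723 [[0.685, 0.007], [0.689, 0.023], [0.693, 0.037]]
wrist 0.045 903 [[0.677, 0.007], [0.681, 0.022], [0.685, 0.036]]
wrist 0.06 1120 [[0.669, 0.007], [0.673, 0.022], [0.677, 0.036]]
wrist 0.075 1466 [[0.661, 0.007], [0.665, 0.022], [0.669, 0.036]]
wrist 0.09 1759 [[0.653, 0.007], [0.657, 0.023], [0.66, 0.036]]
wrist 0.105 1900 [[0.643, 0.008], [0.65, 0.026], [0.654, 0.036]]
wrist 0.12 4375 [[0.63, 0.006], [0.641, 0.014], [0.65, 0.022]]
side 0.06 67 [[0.653, 0.013], [0.66, 0.022], [0.672, 0.038]]
side 0.075 82 [[0.652, 0.011], [0.658, 0.036], [0.667, 0.039]]
side 0.09 54 [[0.648, 0.013], [0.654, 0.036], [0.659, 0.038]]
side 0.105 128 [[0.634, 0.019], [0.645, 0.023], [0.652, 0.037]]
side 0.12 162 [[0.629, 0.007], [0.638, 0.02], [0.649, 0.023]]
```

Emit:
{"method": "step_arm", "body": {"steps": [[0,-5,0,0],[0,-5,0,0],[0,-4,0,0],[0,-4,0,0]]}}

```text
time: 19.2
tool_pos: [0.6319, -0.0366, 0.1051]
tool_rot: [-0.038, 0.704, 0.709, -0.012]
contact_force: [11.8, 0.2, -4.3]
gripper_width: 0.479
```

Emit:
{"method": "step_arm", "body": {"steps": [[0,-3,0,0],[0,-3,0,0],[0,-3,0,0]]}}

```text
time: 19.5
tool_pos: [0.6278, -0.0366, 0.1079]
tool_rot: [-0.032, 0.704, 0.709, -0.007]
contact_force: [-0.2, 0.0, -0.6]
gripper_width: 0.479
```

```bash
python3 lean.py | grep wrist
python3 - <<'E'
from h import *
im,P=cloud('wrist');Q=P.reshape(-1,3)
G=Q[(Q[:,0]>.6)&(Q[:,0]<.68)&(Q[:,1]>-.12)&(Q[:,1]<.05)&(Q[:,2]>.11)&(Q[:,2]<.15)];print(G[:,1].max(),G[:,2].max())
s=Q[(Q[:,0]>.62)&(Q[:,0]<.70)&(Q[:,1]>.022)&(Q[:,1]<.06)&(Q[:,2]>.03)&(Q[:,2]<.11)];print('plate end y',np.percentile(s[:,1],[50,99,100]))
E
python3 see.py wrist w5 0 480 0 640; python3 -c "
import cv2
a=cv2.imread('pics/w5.png');cv2.imwrite('pics/w5.png',cv2.resize(a,(640,480)))"
```

```text
wrist 0.0 2323 [[0.603, 0.009], [0.634, 0.026], [0.747, 0.039]]
wrist 0.015 383 [[0.706, 0.007], [0.709, 0.023], [0.712, 0.036]]
wrist 0.03 865 [[0.694, 0.007], [0.699, 0.022], [0.705, 0.037]]
wrist 0.045 1092 [[0.682, 0.007], [0.687, 0.022], [0.693, 0.036]]
wrist 0.06 1363 [[0.67, 0.007], [0.675, 0.022], [0.681, 0.036]]
wrist 0.075 1680 [[0.659, 0.007], [0.664, 0.022], [0.669, 0.036]]
wrist 0.09 2192 [[0.647, 0.007], [0.652, 0.022], [0.658, 0.036]]
wrist 0.105 1916 [[0.635, 0.009], [0.642, 0.026], [0.646, 0.036]]
wrist 0.12 3987 [[0.619, 0.006], [0.63, 0.014], [0.641, 0.021]]
0.036609506825064225 0.14999697185698477
plate end y [0.02981097 0.03745762 0.03819401]
```

View pics/w5.png

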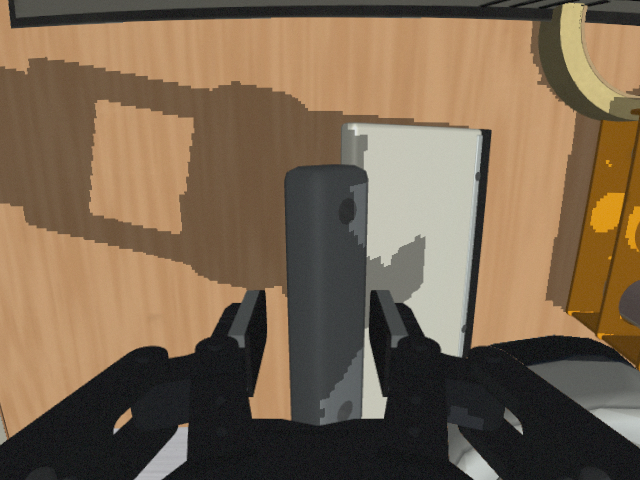

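The wrist view shows the bar at (325,290) between the fingers. The foot edge at (485,240) hides the lip and the lean is about 38°, so the press may have slid the foot up onto the lip. I measure the foot.

Run:
```python
import numpy as np
P=np.load('last.npy')
for r in [160,220,280]:
    print([(c,P[r,c].round(4).tolist()) for c in list(range(440,500,5))])
Q=P.reshape(-1,3);s=Q[(Q[:,0]>.60)&(Q[:,0]<.68)&(Q[:,1]>-.0)&(Q[:,1]<.018)&(Q[:,2]<.15)];print('top z',np.percentile(s,[99],axis=0), s[s[:,2].argsort()[-5:]])
```

```text
[(440, [0.6812, 0.0222, 0.0644]), (445, [0.6841, 0.0222, 0.0618]), (450, [0.6875, 0.022, 0.058]), (455, [0.6909, 0.0219, 0.0546]), (460, [0.6949, 0.0217, 0.0493]), (465, [0.6986, 0.0216, 0.0454]), (470, [0.7029, 0.0214, 0.0401]), (475, [0.7067, 0.0213, 0.0366]), (480, [0.7096, 0.0214, 0.0358]), (485, [0.7151, 0.0211, 0.0281]), (490, [0.7282, 0.0199, -0.0001]), (495, [0.7317, 0.02, -0.0009])]
[(440, [0.6839, -0.0067, 0.0626]), (445, [0.6879, -0.0077, 0.057]), (450, [0.6909, -0.0081, 0.0551]), (455, [0.6943, -0.0086, 0.052]), (460, [0.6981, -0.0093, 0.0481]), (465, [0.7025, -0.0103, 0.0427]), (470, [0.7064, -0.011, 0.0389]), (475, [0.7113, -0.0121, 0.0328]), (480, [0.7154, -0.0128, 0.0292]), (485, [0.7293, -0.0185, -0.0004]), (490, [0.7324, -0.0183, 0.0]), (495, [0.7358, -0.0183, -0.0005])]
[(440, [0.6876, -0.0391, 0.0587]), (445, [0.6911, -0.0401, 0.0557]), (450, [0.695, -0.0417, 0.0513]), (455, [0.6988, -0.0429, 0.0476]), (460, [0.7036, -0.0451, 0.0413]), (465, [0.7074, -0.0461, 0.0383]), (470, [0.712, -0.0478, 0.0333]), (475, [0.7169, -0.0497, 0.0279]), (480, [0.7306, -0.0597, -0.0003]), (485, [0.7341, -0.0598, -0.0008]), (490, [0.7373, -0.0596, -0.0003]), (495, [0.7407, -0.0595, -0.0004])]
top z [[0.67884457 0.01787364 0.12891317]] [[0.62701768 0.0083069  0.12966957]
 [0.62739142 0.00110333 0.12968279]
 [0.6272776  0.01691554 0.12974151]
 [0.62771446 0.00179307 0.12976134]
 [0.62763577 0.01219807 0.12984238]]
```

The foot edge is at x≈0.716, z≈0.027, so it is on top of the lip. I drag the bar upright again inside the cage, then re-grip and re-seat it.

Emit:
{"method": "step_arm", "body": {"steps": [[0,12,0,0],[0,12,0,0],[0,12,0,0],[0,12,-1,0],[0,12,-1,0],[0,0,0,0]]}}

```text
time: 20.3
tool_pos: [0.6874, -0.0364, 0.1068]
tool_rot: [-0.039, 0.704, 0.709, -0.014]
contact_force: [-0.7, 0.5, -0.1]
gripper_width: 0.479
```

```bash
python3 go.py .715 -.035 .12 1.1;  python3 lean.py
```

```text
t 20.3 p [ 0.6874 -0.0364  0.1068] yaw 0.54 g 0.479 F [-0.7  0.5 -0.1]
[1.7, 26.5, -15.2, np.float64(-0.56)]
foot [ 0.6795 -0.0327  0.0022] toolz [-0.075  0.036 -0.997] toolx [-0.007  0.999  0.036]
wrist 0.0 2424 [[0.602, 0.01], [0.627, 0.027], [0.748, 0.039]]
wrist 0.015 1489 [[0.731, 0.007], [0.738, 0.022], [0.746, 0.037]]
wrist 0.03 1702 [[0.715, 0.007], [0.722, 0.022], [0.729, 0.036]]
wrist 0.045 2101 [[0.698, 0.007], [0.706, 0.022], [0.713, 0.036]]
wrist 0.06 2597 [[0.682, 0.007], [0.689, 0.022], [0.697, 0.035]]
wrist 0.075 2203 [[0.667, 0.007], [0.676, 0.024], [0.681, 0.035]]
wrist 0.09 2756 [[0.65, 0.006], [0.662, 0.013], [0.673, 0.021]]
side 0.045 32 [[0.655, 0.008], [0.696, 0.023], [0.704, 0.038]]
side 0.06 145 [[0.654, 0.008], [0.683, 0.022], [0.696, 0.038]]
side 0.075 174 [[0.653, 0.011], [0.667, 0.022], [0.678, 0.038]]
side 0.09 161 [[0.648, 0.007], [0.657, 0.019], [0.669, 0.022]]
```

The foot slid over the lip onto the bench. The scraper now leans about 47° and the bar is lower. I raise the jaws, open them and measure before gripping it there.

Emit:
{"method": "step_arm", "body": {"steps": [[0,0,-25,0],[0,-15,-15,0],[0,-15,0,0],[0,0,0,0]], "claw": 75}}

```text
time: 20.8
tool_pos: [0.6571, -0.0377, 0.1468]
tool_rot: [-0.042, 0.704, 0.709, -0.016]
contact_force: [-0.1, 0.5, -0.5]
gripper_width: 0.747
```

```bash
python3 go.py .66 -.035 .09 1.1
cat > bar.py <<'E'
from h import *
import sys
y0,y1=map(float,sys.argv[1:3])
im,P=cloud('wrist'); Q=P.reshape(-1,3)
cv2.imwrite('pics/'+sys.argv[3]+'.png',im[...,::-1])
s=Q[(Q[:,0]>.58)&(Q[:,0]<.80)&(Q[:,1]>y0)&(Q[:,1]<y1)&(Q[:,2]>.003)&(Q[:,2]<.2)]
for x in np.arange(.6,.79,.006):
    t=s[abs(s[:,0]-x)<.003]
    if len(t)>3: print(x.round(3),len(t),'z',np.percentile(t[:,2],[5,50,95]).round(4).tolist())
E
python3 bar.py -.0 .016 w6
```

```text
t 20.8 p [ 0.6571 -0.0377  0.1468] yaw 0.55 g 0.747 F [-0.1  0.5 -0.5]
[0.3, 3.7, 28.2, np.float64(-0.27)]
[0.3, 3.7, 28.2, np.float64(-0.27)]
foot [ 0.6486 -0.0339  0.0422] toolz [-0.081  0.037 -0.996] toolx [-0.007  0.999  0.037]
0.648 226 z [0.092, 0.0955, 0.0976]
0.654 391 z [0.0978, 0.1009, 0.1029]
0.66 400 z [0.1005, 0.1024, 0.1037]
0.666 404 z [0.0953, 0.0979, 0.1006]
0.672 368 z [0.0896, 0.0923, 0.0952]
0.678 307 z [0.0759, 0.0784, 0.0887]
0.684 299 z [0.0702, 0.0732, 0.0759]
0.69 284 z [0.0649, 0.0675, 0.0702]
0.696 255 z [0.0592, 0.0619, 0.0647]
0.702 247 z [0.0535, 0.0562, 0.0591]
0.708 221 z [0.0478, 0.0506, 0.0534]
0.714 212 z [0.0425, 0.045, 0.0477]
0.72 204 z [0.0369, 0.0397, 0.042]
0.726 188 z [0.0313, 0.0341, 0.0368]
0.732 172 z [0.0259, 0.0287, 0.0312]
0.738 168 z [0.0205, 0.0233, 0.0258]
0.744 164 z [0.0164, 0.0187, 0.0201]
0.75 141 z [0.0092, 0.0118, 0.0152]
0.756 64 z [0.0061, 0.0077, 0.009]
```

View pics/w6.png

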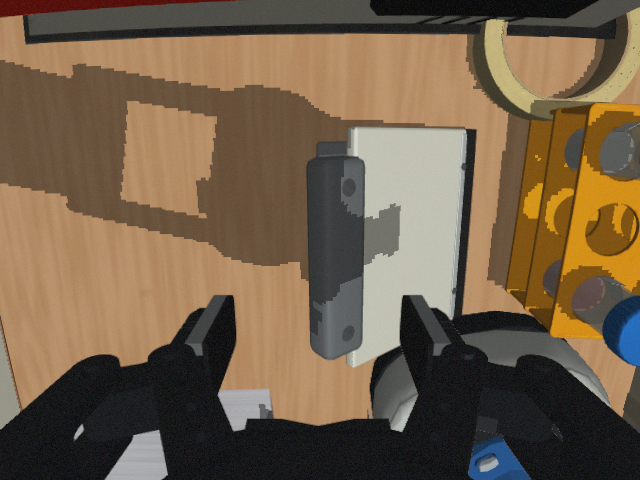

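The wrist view shows the bar at (337,255) between the jaws, with the plate sloping down to the right and the foot at (465,230). The bar's centre is about (0.662, −0.036, 0.087), tilted 47°. I go down to grip it across the corners.

Emit:
{"method": "step_arm", "body": {"steps": [[0,6,25,0],[0,3,20,0],[0,2,16,0],[0,0,4,0]]}}

```text
time: 21.25
tool_pos: [0.6658, -0.0353, 0.0792]
tool_rot: [-0.04, 0.704, 0.709, -0.014]
contact_force: [0.5, 0.6, -0.5]
gripper_width: 0.747
```

```bash
python3 go.py .662 -.036 .078 1.1
```

```text
t 21.25 p [ 0.6658 -0.0353  0.0792] yaw 0.54 g 0.747 F [ 0.5  0.6 -0.5]
[-0.7, -3.7, 1.5, np.float64(-0.56)]
foot [ 0.6577 -0.0315 -0.0254] toolz [-0.077  0.036 -0.996] toolx [-0.007  0.999  0.037]
```

Emit:
{"method": "step_arm", "body": {"steps": [[0,-3,1,0],[0,0,0,0],[0,0,0,0],[0,0,0,0],[0,0,-1,0]], "claw": 34}}

```text
time: 21.75
tool_pos: [0.665, -0.0353, 0.0837]
tool_rot: [-0.038, 0.704, 0.71, -0.013]
contact_force: [0.3, 0.3, -2.3]
gripper_width: 0.359
```

Emit:
{"method": "step_arm", "body": {"steps": [[0,0,-10,0],[0,0,-15,0],[0,0,-20,0],[0,0,-20,0],[0,0,-20,0],[0,0,-4,0]]}}

```text
time: 22.35
tool_pos: [0.6706, -0.0385, 0.1784]
tool_rot: [-0.04, 0.703, 0.709, -0.013]
contact_force: [0.3, -0.8, -2.0]
gripper_width: 0.36
```

```bash
python3 go.py .7 -.036 .17 1.1;python3 bar.py .006 .016 x2
python3 - <<'E'
from h import *
im,P=cloud('side'); Q=P.reshape(-1,3)
Q=Q[(Q[:,0]>.6)&(Q[:,0]<.8)&(Q[:,1]>-.1)&(Q[:,1]<.06)&(Q[:,2]>.08)&(Q[:,2]<.22)]
for z in np.arange(.08,.22,.01):
    s=Q[(Q[:,2]>z)&(Q[:,2]<z+.01)]
    if len(s): print(z.round(2),len(s),np.percentile(s[:,:2],[5,50,95],axis=0).round(3).tolist())
E
```

```text
t 22.35 p [ 0.6706 -0.0385  0.1784] yaw 0.57 g 0.36 F [ 0.3 -0.8 -2. ]
[1.9, 29.9, 6.3, np.float64(-0.53)]
foot [ 0.6628 -0.0346  0.0738] toolz [-0.075  0.037 -0.997] toolx [-0.007  0.999  0.038]
0.654 140 z [0.0755, 0.0779, 0.1941]
0.66 506 z [0.0694, 0.1967, 0.1996]
0.666 105 z [0.054, 0.0595, 0.1995]
0.672 215 z [0.0519, 0.199, 0.1999]
0.678 577 z [0.1923, 0.1953, 0.1982]
0.684 473 z [0.1783, 0.1895, 0.1923]
0.69 403 z [0.1725, 0.1752, 0.178]
0.696 359 z [0.1663, 0.1691, 0.1719]
0.702 323 z [0.1604, 0.1631, 0.166]
0.708 290 z [0.1541, 0.1572, 0.1601]
0.714 261 z [0.1482, 0.1508, 0.1534]
0.72 239 z [0.1421, 0.1452, 0.1477]
0.726 219 z [0.1364, 0.1392, 0.1415]
0.732 200 z [0.1306, 0.1333, 0.1358]
0.738 173 z [0.1241, 0.1274, 0.13]
0.744 163 z [0.1183, 0.1211, 0.1239]
0.75 167 z [0.1141, 0.1161, 0.118]
0.756 122 z [0.1065, 0.1092, 0.1131]
0.762 63 z [0.1027, 0.1048, 0.1062]
0.12 2 [[0.735, -0.098], [0.738, -0.097], [0.74, -0.096]]
0.13 15 [[0.725, -0.098], [0.729, -0.081], [0.734, -0.053]]
0.14 23 [[0.714, -0.088], [0.718, -0.056], [0.722, -0.029]]
0.15 40 [[0.698, -0.081], [0.708, -0.033], [0.713, 0.033]]
0.16 70 [[0.686, -0.03], [0.696, 0.032], [0.703, 0.035]]
0.17 76 [[0.671, 0.001], [0.685, 0.032], [0.692, 0.035]]
0.18 192 [[0.649, -0.037], [0.675, 0.016], [0.693, 0.032]]
0.19 355 [[0.646, -0.048], [0.663, -0.025], [0.695, 0.018]]
0.2 240 [[0.644, -0.059], [0.667, -0.029], [0.697, 0.011]]
0.21 136 [[0.644, -0.043], [0.687, -0.031], [0.701, -0.026]]
```

The scraper is lifted, jammed at 45° in the jaws. To straighten it I will brace the foot against the −x edge of the rest's base, on the free bench, and rotate the bar over it.

Emit:
{"method": "step_arm", "body": {"steps": [[0,-20,-6,0],[0,-30,-2,0],[0,-30,0,0],[0,-30,0,0],[0,-18,0,0],[0,0,0,0]]}}

```text
time: 23.05
tool_pos: [0.5337, -0.0391, 0.1853]
tool_rot: [-0.047, 0.703, 0.709, -0.018]
contact_force: [-0.5, -0.2, -1.7]
gripper_width: 0.361
```

```bash
python3 go.py .545 -.036 .092 1.1 20|head -4;python3 - <<'E'
from h import *
im,P=cloud('wrist');Q=P.reshape(-1,3);t=state()['tool_pos']
s=Q[(Q[:,1]>.008)&(Q[:,1]<.018)&(Q[:,2]>.03)]
for x in np.arange(t[0]-.02,t[0]+.12,.01):
    k=s[abs(s[:,0]-x)<.003]
    if len(k)>3: print((x-t[0]).round(3),'dz',(np.percentile(k[:,2],[5,50,95])-t[2]).round(4).tolist())
b=Q[(Q[:,1]>-.12)&(Q[:,1]<.06)&(Q[:,2]>.004)&(Q[:,2]<.009)&(Q[:,0]>.62)&(Q[:,0]<.68)]
print('base edge',np.percentile(b[:,0],[1,5,50]) if len(b) else '')
E
```

```text
t 23.05 p [ 0.5337 -0.0391  0.1853] yaw 0.58 g 0.361 F [-0.5 -0.2 -1.7]
[-0.2, 4.0, 18.4, np.float64(-0.1)]
[-0.2, 4.0, 18.4, np.float64(-0.1)]
[-0.2, 4.0, 18.4, np.float64(-0.1)]
-0.01 dz [0.0155, 0.02, 0.0234]
0.0 dz [0.0122, 0.0227, 0.0253]
0.01 dz [0.0039, 0.0128, 0.0165]
0.02 dz [-0.0079, -0.005, -0.0021]
0.03 dz [-0.0184, -0.0151, -0.0122]
0.04 dz [-0.0287, -0.0257, -0.0226]
0.05 dz [-0.0385, -0.036, -0.0331]
0.06 dz [-0.0488, -0.0461, -0.0432]
0.07 dz [-0.0595, -0.0566, -0.0541]
0.08 dz [-0.0695, -0.0646, -0.0628]
0.09 dz [-0.0767, -0.0751, -0.0738]
0.12 dz [-0.1466, -0.1108, -0.1073]
base edge [0.65986085 0.6609973  0.66984693]
```

Emit:
{"method": "step_arm", "body": {"steps": [[0,4,22,0],[0,3,22,0],[0,3,20,0],[0,2,14,0],[0,0,6,0],[0,0,3,0]]}}

```text
time: 23.7
tool_pos: [0.5428, -0.0356, 0.0928]
tool_rot: [-0.046, 0.703, 0.709, -0.017]
contact_force: [-0.8, -0.9, -2.0]
gripper_width: 0.362
```

```bash
python3 go.py .545 -.036 .086 1.1 20|head -4
```

```text
t 23.7 p [ 0.5428 -0.0356  0.0928] yaw 0.58 g 0.362 F [-0.8 -0.9 -2. ]
[-0.7, 2.8, 6.5, np.float64(-0.52)]
foot [ 0.5334 -0.0314 -0.0117] toolz [-0.09   0.04  -0.995] toolx [-0.006  0.999  0.041]
```

Emit:
{"method": "step_arm", "body": {"steps": [[0,2,7,0],[0,5,4,0],[0,6,1,0]]}}

```text
time: 24.0
tool_pos: [0.5539, -0.0354, 0.0825]
tool_rot: [-0.048, 0.703, 0.709, -0.02]
contact_force: [-24.5, -0.3, 27.3]
gripper_width: 0.361
```

Emit:
{"method": "step_arm", "body": {"steps": [[0,8,-9,0],[0,9,-8,0],[0,9,-7,0],[0,9,-6,0]], "claw": 0}}

```text
time: 24.4
tool_pos: [0.5831, -0.035, 0.1083]
tool_rot: [-0.06, 0.702, 0.709, -0.03]
contact_force: [-11.5, 7.5, 51.5]
gripper_width: 0.325
```

```bash
cat > rel.py <<'E'
from h import *
im,P=cloud('wrist');Q=P.reshape(-1,3);t=np.array(state()['tool_pos'])
s=Q[(Q[:,1]>t[1]+.04)&(Q[:,1]<t[1]+.055)]
for x in np.arange(-.03,.12,.006):
    k=s[abs(s[:,0]-t[0]-x)<.003]
    if len(k)>3: print(x.round(3),'z',np.percentile(k[:,2],[5,50,95]).round(4).tolist())
E
python3 go.py .645 -.036 .108 1.1 20|head -1; python3 rel.py
```

```text
t 24.4 p [ 0.5831 -0.035   0.1083] yaw 0.77 g 0.325 F [-11.5   7.5  51.5]
-0.03 z [-0.001, 0.0001, 0.001]
-0.024 z [-0.0011, 0.0001, 0.0011]
-0.018 z [-0.0002, 0.1227, 0.1247]
-0.012 z [0.124, 0.1259, 0.1277]
-0.006 z [0.127, 0.1282, 0.1294]
-0.0 z [0.1193, 0.1244, 0.128]
0.006 z [0.0946, 0.1129, 0.1186]
0.012 z [0.083, 0.0884, 0.0935]
0.018 z [0.071, 0.0767, 0.0817]
0.024 z [0.0598, 0.0652, 0.0702]
0.03 z [0.0482, 0.0534, 0.0584]
0.036 z [0.0354, 0.0416, 0.0469]
0.042 z [0.0242, 0.0296, 0.0346]
0.048 z [0.0127, 0.0197, 0.0226]
0.054 z [0.0034, 0.006, 0.011]
0.06 z [0.0053, 0.0148, 0.0761]
0.066 z [0.0058, 0.0759, 0.0781]
0.072 z [0.0052, 0.0663, 0.0765]
0.078 z [0.0049, 0.0065, 0.0631]
0.084 z [0.0052, 0.0429, 0.0508]
0.09 z [0.0279, 0.0341, 0.0383]
0.096 z [0.0066, 0.0185, 0.0257]
0.102 z [0.0047, 0.0059, 0.0091]
0.108 z [0.0047, 0.0059, 0.0069]
0.114 z [0.0048, 0.0059, 0.007]
```

Emit:
{"method": "step_arm", "body": {"steps": [[0,8,-8,0],[0,9,-4,0],[0,9,-3,0],[0,9,-2,0]]}}

```text
time: 24.85
tool_pos: [0.6331, -0.036, 0.1331]
tool_rot: [-0.049, 0.702, 0.71, -0.021]
contact_force: [-2.5, -0.9, 11.8]
gripper_width: 0.224
```

```bash
python3 go.py .645 -.036 .108 1.1 20|head -1; python3 rel.py|head -18
```

```text
t 24.85 p [ 0.6331 -0.036   0.1331] yaw 0.73 g 0.224 F [-2.5 -0.9 11.8]
-0.03 z [-0.0007, 0.0001, 0.001]
-0.024 z [-0.0008, 0.0003, 0.0012]
-0.018 z [-0.0012, -0.0001, 0.001]
-0.012 z [0.1402, 0.1429, 0.1441]
-0.006 z [0.1435, 0.145, 0.1462]
-0.0 z [0.1442, 0.1455, 0.1465]
0.006 z [0.0513, 0.1443, 0.1462]
0.012 z [0.0051, 0.0241, 0.1364]
0.018 z [0.0057, 0.0762, 0.0779]
0.024 z [0.0703, 0.0763, 0.0783]
0.03 z [0.0572, 0.0638, 0.0695]
0.036 z [0.0442, 0.0504, 0.056]
0.042 z [0.0058, 0.0366, 0.0429]
0.048 z [0.0051, 0.0206, 0.0296]
0.054 z [0.005, 0.0068, 0.0158]
0.06 z [0.0048, 0.006, 0.0072]
0.066 z [0.0048, 0.006, 0.0072]
0.072 z [0.0049, 0.0069, 0.0177]
```

Emit:
{"method": "step_arm", "body": {"steps": [[0,0,0,0],[0,0,8,0],[0,0,8,0],[0,0,6,0]], "claw": 33}}

```text
time: 25.3
tool_pos: [0.6315, -0.0351, 0.1085]
tool_rot: [-0.05, 0.702, 0.71, -0.021]
contact_force: [-1.2, 0.1, -0.3]
gripper_width: 0.332
```

Emit:
{"method": "step_arm", "body": {"steps": [[0,0,0,0],[0,0,0,0],[0,0,0,0]], "claw": 0}}

```text
time: 25.6
tool_pos: [0.6297, -0.0348, 0.1057]
tool_rot: [-0.051, 0.702, 0.71, -0.022]
contact_force: [0.8, -0.0, -1.9]
gripper_width: 0.226
```

```bash
python3 go.py .645 -.036 .108 1.1 20|tail -1; python3 rel.py|head -9
```

```text
foot [ 0.6187 -0.0305  0.0014] toolz [-0.104  0.041 -0.994] toolx [-0.008  0.999  0.042]
-0.03 z [-0.0009, 0.0001, 0.0012]
-0.024 z [-0.001, 0.0001, 0.0012]
-0.018 z [-0.0013, -0.0, 0.0012]
-0.006 z [0.1275, 0.141, 0.1425]
-0.0 z [-0.0001, 0.142, 0.1432]
0.006 z [-0.0003, 0.1413, 0.1427]
0.012 z [-0.0006, 0.1392, 0.1414]
0.018 z [0.0048, 0.0061, 0.0157]
0.024 z [0.006, 0.0763, 0.0783]
```

The scraper is upright and re-gripped properly, with the TCP 104 mm above the foot. I lift it and insert it again.

Emit:
{"method": "step_arm", "body": {"steps": [[0,0,-25,0],[0,0,-30,0],[0,0,-30,0],[0,0,-18,0],[0,25,-8,0],[0,28,-8,0],[0,30,-8,0],[0,0,0,0]]}}

```text
time: 26.45
tool_pos: [0.7253, -0.0387, 0.2237]
tool_rot: [-0.054, 0.702, 0.709, -0.024]
contact_force: [-0.2, -1.0, -1.8]
gripper_width: 0.228
```

```bash
python3 go.py .717 -.039 .15 1.1 20
```

```text
t 26.45 p [ 0.7253 -0.0387  0.2237] yaw 0.71 g 0.228 F [-0.2 -1.  -1.8]
[-0.9, -0.0, 18.5, np.float64(-0.1)]
[-0.9, -0.0, 18.5, np.float64(-0.1)]
[-0.8, -0.0, 18.5, np.float64(-0.1)]
[-0.8, -0.0, 18.5, np.float64(-0.1)]
foot [ 0.7136 -0.0343  0.1194] toolz [-0.111  0.042 -0.993] toolx [-0.008  0.999  0.043]
```

Emit:
{"method": "step_arm", "body": {"steps": [[-3,0,20,0],[-1,0,20,0],[0,0,20,0],[0,0,12,0],[0,0,0,0]]}}

```text
time: 26.95
tool_pos: [0.7154, -0.0396, 0.1489]
tool_rot: [-0.055, 0.702, 0.709, -0.025]
contact_force: [-0.8, -0.3, -1.7]
gripper_width: 0.225
```

```bash
python3 go.py .717 -.039 .12 1.1 20;python3 sx.py
```

```text
t 26.95 p [ 0.7154 -0.0396  0.1489] yaw 0.74 g 0.225 F [-0.8 -0.3 -1.7]
[-0.3, 2.5, 14.3, np.float64(-0.18)]
[-0.3, 2.5, 14.3, np.float64(-0.18)]
foot [ 0.7034 -0.0352  0.0447] toolz [-0.114  0.042 -0.993] toolx [-0.008  0.999  0.043]
0.02 0 
0.04 25 [[0.698, 0.012], [0.699, 0.016], [0.7, 0.026]]
0.06 71 [[0.656, 0.011], [0.663, 0.02], [0.702, 0.024]]
0.08 17 [[0.702, 0.01], [0.703, 0.013], [0.704, 0.019]]
0.1 4 [[0.704, 0.01], [0.705, 0.011], [0.705, 0.014]]
0.12 0 
0.14 0 
0.16 2 [[0.705, 0.011], [0.705, 0.012], [0.706, 0.012]]
0.18 0
```

Emit:
{"method": "step_arm", "body": {"steps": [[0,4,12,0],[0,2,10,0],[0,1,5,0]]}}

```text
time: 27.3
tool_pos: [0.7221, -0.0387, 0.1247]
tool_rot: [-0.052, 0.702, 0.71, -0.023]
contact_force: [-0.6, 0.3, -1.6]
gripper_width: 0.222
```

```bash
python3 go.py .717 -.039 .12 1.1 20
```

```text
t 27.3 p [ 0.7221 -0.0387  0.1247] yaw 0.73 g 0.222 F [-0.6  0.3 -1.6]
[-0.4, -4.6, 5.2, np.float64(-0.37)]
foot [ 0.7109 -0.0344  0.0204] toolz [-0.106  0.041 -0.994] toolx [-0.008  0.999  0.042]
```

Emit:
{"method": "step_arm", "body": {"steps": [[0,-4,0,0],[0,0,6,0],[0,0,5,0],[0,0,3,0]]}}

```text
time: 27.7
tool_pos: [0.7187, -0.0386, 0.1215]
tool_rot: [-0.05, 0.702, 0.71, -0.022]
contact_force: [-2.1, 0.4, 1.3]
gripper_width: 0.226
```

```bash
python3 go.py .717 -.039 .12 1.1 20
```

```text
t 27.7 p [ 0.7187 -0.0386  0.1215] yaw 0.75 g 0.226 F [-2.1  0.4  1.3]
[-0.5, -1.5, 1.7, np.float64(-0.35)]
foot [ 0.708  -0.0344  0.0172] toolz [-0.102  0.04  -0.994] toolx [-0.009  0.999  0.041]
```

Emit:
{"method": "step_arm", "body": {"steps": [[0,-3,-5,0],[0,-2,0,0],[0,0,8,0],[0,1,6,0],[0,0,4,0]]}}

```text
time: 28.2
tool_pos: [0.7159, -0.0395, 0.121]
tool_rot: [-0.046, 0.702, 0.71, -0.02]
contact_force: [-5.2, 0.0, 12.9]
gripper_width: 0.225
```

```bash
python3 go.py .717 -.039 .12 1.1 20
```

```text
t 28.2 p [ 0.7159 -0.0395  0.121 ] yaw 0.74 g 0.225 F [-5.2  0.  12.9]
[0.5, 1.2, 0.9, np.float64(-0.36)]
foot [ 0.7061 -0.0356  0.0165] toolz [-0.094  0.037 -0.995] toolx [-0.009  0.999  0.038]
```

Emit:
{"method": "step_arm", "body": {"steps": [[0,-4,-8,0],[0,-3,0,0],[0,0,7,0],[0,1,7,0],[0,0,4,0]]}}

```text
time: 28.7
tool_pos: [0.7082, -0.0393, 0.1092]
tool_rot: [-0.046, 0.702, 0.71, -0.02]
contact_force: [-2.6, -0.3, 19.3]
gripper_width: 0.225
```

```bash
python3 go.py .717 -.039 .12 1.1 20; python3 lean.py|grep side
```

```text
t 28.7 p [ 0.7082 -0.0393  0.1092] yaw 0.73 g 0.225 F [-2.6 -0.3 19.3]
[0.6, 7.8, -11.5, np.float64(-0.37)]
foot [ 0.6983 -0.0354  0.0048] toolz [-0.094  0.037 -0.995] toolx [-0.009  0.999  0.038]
side 0.045 51 [[0.681, 0.006], [0.697, 0.018], [0.698, 0.031]]
side 0.06 90 [[0.654, 0.008], [0.681, 0.021], [0.699, 0.028]]
side 0.075 78 [[0.652, 0.006], [0.699, 0.016], [0.701, 0.025]]
side 0.09 32 [[0.7, 0.006], [0.701, 0.014], [0.702, 0.022]]
side 0.105 26 [[0.702, 0.005], [0.702, 0.012], [0.703, 0.018]]
side 0.12 47 [[0.698, 0.006], [0.7, 0.014], [0.704, 0.017]]
side 0.135 42 [[0.699, 0.006], [0.701, 0.013], [0.705, 0.016]]
```

The foot is on the base now (19 N upward, foot z about 5 mm). I cage it and lean it back gently.

Emit:
{"method": "step_arm", "body": {"steps": [[0,0,-2,0],[0,0,0,0],[0,-8,0,0],[0,-10,1,0],[0,-10,1,0],[0,-10,1,0]], "claw": 46}}

```text
time: 29.4
tool_pos: [0.6675, -0.0395, 0.11]
tool_rot: [-0.047, 0.702, 0.71, -0.02]
contact_force: [-0.3, -0.8, -0.4]
gripper_width: 0.459
```

```bash
python3 go.py .645 -.036 .103 1.1 20; python3 lean.py|grep wrist
```

```text
t 29.4 p [ 0.6675 -0.0395  0.11  ] yaw 0.75 g 0.459 F [-0.3 -0.8 -0.4]
[1.7, -10.8, 4.6, np.float64(-0.18)]
[1.8, -10.8, 4.6, np.float64(-0.18)]
foot [ 0.6574 -0.0356  0.0056] toolz [-0.095  0.038 -0.995] toolx [-0.009  0.999  0.039]
wrist 0.0 5255 [[0.605, 0.007], [0.672, 0.026], [0.743, 0.039]]
wrist 0.015 566 [[0.697, 0.006], [0.709, 0.018], [0.712, 0.029]]
wrist 0.03 241 [[0.693, 0.006], [0.695, 0.018], [0.696, 0.03]]
wrist 0.045 297 [[0.689, 0.006], [0.691, 0.018], [0.693, 0.03]]
wrist 0.06 634 [[0.658, 0.008], [0.686, 0.018], [0.689, 0.029]]
wrist 0.075 899 [[0.652, 0.008], [0.682, 0.017], [0.685, 0.028]]
wrist 0.09 548 [[0.679, 0.007], [0.68, 0.019], [0.682, 0.03]]
wrist 0.105 1168 [[0.668, 0.016], [0.674, 0.023], [0.678, 0.03]]
wrist 0.12 800 [[0.667, 0.007], [0.674, 0.016], [0.68, 0.027]]
wrist 0.135 2494 [[0.659, 0.006], [0.668, 0.011], [0.676, 0.015]]
```

Emit:
{"method": "step_arm", "body": {"steps": [[0,-7,2,0],[0,-6,2,0],[0,-3,1,0]]}}

```text
time: 29.8
tool_pos: [0.6492, -0.0395, 0.1065]
tool_rot: [-0.047, 0.702, 0.71, -0.02]
contact_force: [-1.1, -0.4, 0.0]
gripper_width: 0.459
```

```bash
python3 go.py .645 -.036 .103 1.1 20; python3 lean.py|grep wrist
```

```text
t 29.8 p [ 0.6492 -0.0395  0.1065] yaw 0.74 g 0.459 F [-1.1 -0.4  0. ]
[3.4, -3.8, 4.1, np.float64(-0.36)]
foot [ 0.6392 -0.0356  0.0021] toolz [-0.096  0.038 -0.995] toolx [-0.009  0.999  0.039]
wrist 0.0 4885 [[0.605, 0.007], [0.697, 0.026], [0.744, 0.039]]
wrist 0.015 785 [[0.692, 0.006], [0.708, 0.018], [0.712, 0.029]]
wrist 0.03 441 [[0.685, 0.006], [0.688, 0.018], [0.691, 0.03]]
wrist 0.045 560 [[0.679, 0.006], [0.682, 0.018], [0.685, 0.03]]
wrist 0.06 708 [[0.672, 0.006], [0.675, 0.018], [0.678, 0.029]]
wrist 0.075 910 [[0.665, 0.006], [0.668, 0.018], [0.671, 0.029]]
wrist 0.09 1164 [[0.659, 0.006], [0.661, 0.018], [0.665, 0.029]]
wrist 0.105 1569 [[0.648, 0.013], [0.654, 0.022], [0.658, 0.029]]
wrist 0.12 1734 [[0.635, 0.006], [0.65, 0.012], [0.657, 0.016]]
wrist 0.135 1153 [[0.64, 0.005], [0.646, 0.009], [0.651, 0.014]]
```

The scraper leans at 24° against the back with its foot well behind the lip, which shows at x≈0.710. I squeeze lightly to hold it there.

Emit:
{"method": "step_arm", "body": {"steps": [[0,0,0,0],[0,0,0,0],[0,0,0,0]], "claw": 36}}

```text
time: 30.2
tool_pos: [0.6499, -0.0396, 0.1069]
tool_rot: [-0.047, 0.702, 0.71, -0.02]
contact_force: [-0.5, 1.0, 0.2]
gripper_width: 0.36
```

```bash
python3 lean.py|grep wrist
```

```text
wrist 0.0 4945 [[0.605, 0.007], [0.691, 0.025], [0.744, 0.039]]
wrist 0.015 711 [[0.693, 0.007], [0.708, 0.018], [0.712, 0.029]]
wrist 0.03 381 [[0.687, 0.006], [0.689, 0.018], [0.692, 0.03]]
wrist 0.045 455 [[0.681, 0.006], [0.684, 0.018], [0.686, 0.03]]
wrist 0.06 610 [[0.675, 0.006], [0.678, 0.018], [0.681, 0.029]]
wrist 0.075 753 [[0.669, 0.006], [0.672, 0.018], [0.674, 0.029]]
wrist 0.09 968 [[0.663, 0.007], [0.666, 0.018], [0.669, 0.029]]
wrist 0.105 1530 [[0.652, 0.015], [0.658, 0.022], [0.663, 0.029]]
wrist 0.12 1225 [[0.64, 0.006], [0.658, 0.012], [0.663, 0.016]]
wrist 0.135 1744 [[0.642, 0.006], [0.65, 0.01], [0.657, 0.014]]
```

Emit:
{"method": "step_arm", "body": {"steps": [[0,-3,0,0],[0,-2,0,0]]}}

```text
time: 30.5
tool_pos: [0.645, -0.0396, 0.107]
tool_rot: [-0.047, 0.702, 0.71, -0.02]
contact_force: [1.0, 0.1, -2.0]
gripper_width: 0.357
```

Emit:
{"method": "step_arm", "body": {"steps": [[0,-2,0,0],[0,-1,0,0]]}}

```text
time: 30.7
tool_pos: [0.6416, -0.0396, 0.1066]
tool_rot: [-0.047, 0.702, 0.71, -0.02]
contact_force: [1.2, 0.3, -2.2]
gripper_width: 0.361
```

```bash
python3 go.py .645 -.036 .103 1.1 20|head -1;python3 lean.py|grep wrist
```

```text
t 30.7 p [ 0.6416 -0.0396  0.1066] yaw 0.74 g 0.361 F [ 1.2  0.3 -2.2]
wrist 0.0 5029 [[0.605, 0.007], [0.699, 0.026], [0.744, 0.039]]
wrist 0.015 772 [[0.689, 0.006], [0.708, 0.018], [0.712, 0.029]]
wrist 0.03 453 [[0.682, 0.007], [0.685, 0.019], [0.688, 0.03]]
wrist 0.045 532 [[0.675, 0.006], [0.678, 0.018], [0.682, 0.03]]
wrist 0.06 679 [[0.669, 0.007], [0.672, 0.018], [0.675, 0.029]]
wrist 0.075 893 [[0.662, 0.006], [0.665, 0.018], [0.668, 0.029]]
wrist 0.09 1124 [[0.655, 0.006], [0.658, 0.018], [0.661, 0.029]]
wrist 0.105 1531 [[0.644, 0.013], [0.65, 0.022], [0.654, 0.029]]
wrist 0.12 1800 [[0.631, 0.006], [0.644, 0.012], [0.653, 0.015]]
wrist 0.135 1025 [[0.637, 0.005], [0.642, 0.009], [0.647, 0.014]]
```

```bash
cat > fin.py <<'E'
from h import *
im,P=cloud('wrist');Q=P.reshape(-1,3)
y0=(Q[:,1]>.006)&(Q[:,1]<.016)
f=Q[(Q[:,1]>.008)&(Q[:,1]<.03)&(Q[:,2]>.028)&(Q[:,2]<.098)&(Q[:,0]>.6)&(Q[:,0]<.72)]
# robust plane-line fit of front face
k=np.ones(len(f),bool)
for _ in range(8):
    a=np.polyfit(f[k,2],f[k,0],1); r=f[:,0]-np.polyval(a,f[:,2]); k=abs(r)<.003
th=np.arctan(-a[0]); print('angle',np.degrees(th).round(1),'face x at z0',a[1].round(4),k.sum())
t=Q[y0&(Q[:,0]>.61)&(Q[:,0]<.67)&(Q[:,2]>.12)&(Q[:,2]<.16)]
if len(t): zt=np.percentile(t[:,2],97); print('ztop',zt.round(4),'foot z',(zt-.14*np.cos(th)-.010*np.sin(th)).round(4))
L=Q[(Q[:,1]>-.03)&(Q[:,1]<.012)&(Q[:,2]>.0155)&(Q[:,2]<.0205)&(Q[:,0]>.698)&(Q[:,0]<.73)]; print('lip',len(L),np.percentile(L[:,0],[2,50,98]).round(4) if len(L) else '')
B=Q[(Q[:,1]>-.05)&(Q[:,1]<.02)&(Q[:,2]>.0045)&(Q[:,2]<.0075)&(Q[:,0]>.62)&(Q[:,0]<.73)]; print('base',len(B),np.percentile(B[:,0],[1,50,99]).round(4) if len(B) else '')
e=f[k]; print('y edge',np.nanmax(Q[(abs(Q[:,0]-np.polyval(a,Q[:,2]))<.003)&(Q[:,2]>.03)&(Q[:,2]<.09)&(Q[:,1]<.06)][:,1]).round(4))
E
python3 fin.py
```

```text
angle 24.4 face x at z0 0.7023 2713
ztop 0.1378 foot z 0.0061
lip 614 [0.7083 0.7106 0.7134]
base 1686 [0.6989 0.704  0.709 ]
y edge 0.031
```

Emit:
{"method": "step_arm", "body": {"steps": [[0,-1,0.5,0],[0,-1,0.5,0],[0,-1,0.5,0]], "claw": 35}}

```text
time: 31.15
tool_pos: [0.6409, -0.0397, 0.1066]
tool_rot: [-0.044, 0.702, 0.71, -0.018]
contact_force: [4.9, 0.9, -1.4]
gripper_width: 0.356
```

```bash
python3 fin.py
```

```text
angle 24.8 face x at z0 0.7024 2731
ztop 0.1375 foot z 0.0062
lip 599 [0.7084 0.7106 0.7134]
base 1712 [0.6988 0.704  0.709 ]
y edge 0.031
```

Held: the jaws stop at 35.6 % against a command of 35 %, Fx is 4.9 N, the lean is 24.8° and the foot is on the base behind the lip. I release.

Emit:
{"method": "step_arm", "body": {"steps": [[0,0,0,0],[0,0,0,0],[0,0,0,0],[0,0,0,0]], "claw": 75}}

```text
time: 31.6
tool_pos: [0.6388, -0.0397, 0.1068]
tool_rot: [-0.047, 0.702, 0.71, -0.02]
contact_force: [0.2, -0.5, -0.2]
gripper_width: 0.751
```

```bash
python3 fin.py; python3 go.py .645 -.036 .22 1.1 20|head -1
```

```text
angle 25.2 face x at z0 0.7032 2758
ztop 0.1368 foot z 0.0059
lip 617 [0.7084 0.7106 0.7135]
base 1606 [0.6997 0.7045 0.7092]
y edge 0.0311
t 31.65 p [ 0.6388 -0.0397  0.1068] yaw 0.74 g 0.746 F [ 0.2 -0.2 -0.3]
```

Emit:
{"method": "step_arm", "body": {"steps": [[0,0,-15,0],[0,0,-25,0],[0,-2,-25,0],[0,-2,-25,0],[0,-5,-25,0],[0,0,0,0]]}}

```text
time: 32.25
tool_pos: [0.6407, -0.0445, 0.2308]
tool_rot: [-0.047, 0.702, 0.71, -0.02]
contact_force: [1.3, 0.5, 0.4]
gripper_width: 0.748
```

```bash
python3 fin.py; python3 dish.py top side
python3 - <<'E'
from h import *
im,P=cloud('top'); cv2.imwrite('pics/tf.png',cv2.resize(im[130:350,170:510,::-1],None,fx=2.3,fy=2.3))
Q=P.reshape(-1,3);B=Q[(Q[:,0]>.66)&(Q[:,0]<.76)&(Q[:,1]>-.34)&(Q[:,1]<-.25)&(Q[:,2]>.02)&(Q[:,2]<.13)];print('bottle',cv2.minAreaRect((B[:,:2]*1000).astype(np.float32)))
print(state()['time'])
E
```

```text
angle 25.4 face x at z0 0.7034 1106
ztop 0.1368 foot z 0.0061
lip 248 [0.7079 0.7103 0.7129]
base 697 [0.6989 0.7042 0.7093]
y edge 0.031
top 0.95 w 560 -253 r 29.6 pan 50 42 z 0.0175 slope [-0.003 -0.003]
top 0.88 w 458 -337 r 29.7 pan -60 -30 z 0.0175 slope [ 0.003 -0.003]
top 0.85 w 558 -326 r 29.7 pan 41 -30 z 0.0176 slope [-0.006  0.003]
side 0.82 w 557 -323 r 31.7 pan 40 -27 z 0.0187 slope [-0.009 -0.004]
side 0.78 w 554 -261 r 41.9 pan 45 35 z 0.0183 slope [ 0.013 -0.016]
side 0.56 w 452 -357 r 53.1 pan -68 -48 z 0.0182 slope [0.001 0.028]
bottle ((719.092041015625, -301.58843994140625), (54.916133880615234, 51.5395622253418), 56.41929244995117)
32.55
```

View pics/tf.png

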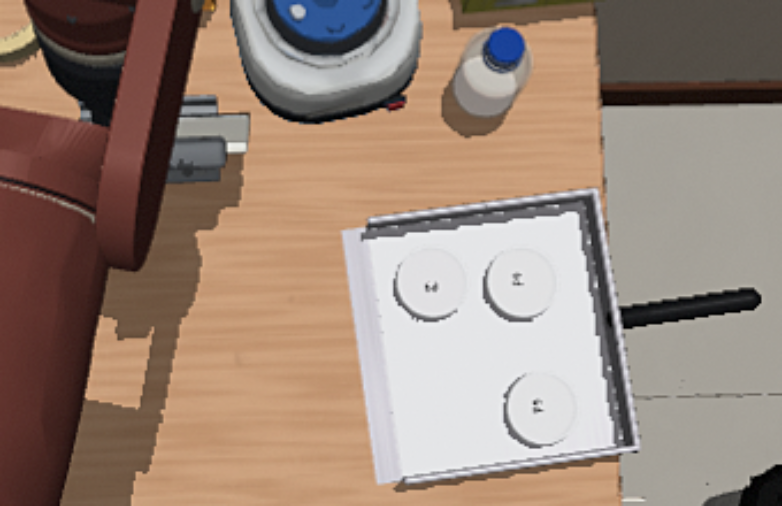

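The final top view shows the dishes inside the pan at (430,283), (520,283) and (541,407). The bottle is unmoved at (495,75), the scraper is in its rest at (210,145), and the gripper is clear above.

```bash
python3 -c "
from plant import *
print(job_done())"
```

```text
the job is handed in; nothing more can be done
None
```

All three dishes are flat inside the pan, the scraper leans in its rest again, and I handed the job in at about 32.6 s. No verdict is reported.

**What I did:** I caged the scraper's bar, pulled it upright and gripped it. I then pushed two dishes into the pan in one stroke and the third in a second stroke.

**What went wrong:** My first attempt to seat the scraper failed. I pressed it back with about 12 N and the foot rode over the lip onto the bench. I re-gripped it there and straightened it by bracing its foot against the rest's base. That bracing read about 52 N at the wrist, below the 120 N limit. The second insertion seated properly, and I squeezed it while it leaned before opening the jaws.

**Last checks:**

| Item | Measured | Required |
|---|---|---|
| Dishes in the pan frame (x, y in mm) | (50, 42), (41, −30), (−60, −30), all flat | x within ±80, y from −70 to 64.5 |
| Scraper lean, by itself | 25.4° | 18 to 45° |
| Scraper foot, x in the rest | about −1.5 mm, foot on the base | −6 to 12 mm |
| Scraper centring in y | within about 5 mm | within 25 mm |
| Bottle | no measurable movement | within 20 mm |
| Gripper | clear above the scraper | touching nothing |

**What is less certain:**
- **Scraper's x in the rest:** this rests on a rest origin that my estimates placed up to about 6 mm apart. I used the lip as seen close up.
- **Grip while it leaned (step 3):** the finger force was not read directly. I infer more than 1 N from the jaws stopping short of the commanded opening and from a 4.9 N sideways wrist force.
- **Letting go order:** during both seatings I loosened the jaws to a cage before the scraper was fully leaned.

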